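# Load the clip into the push-latch test drawer

## Robot

A 7-joint arm with a two-finger parallel gripper is mounted at the origin on the work surface. World frame = base frame: x ahead of the robot, y to its left, z up, the work surface at z = 0. Lengths are in m, angles in rad, forces in N, time in s.
With the tool pointing down it reaches from about 0.4 to 0.85 m from the base axis. Payload 4.5 kg.
Tool frame: the origin (TCP) lies at the very end of the fingers, on their centre line; the grasp point (between the pads) lies 19 mm behind it; x points along the fingers, z is the direction in which the jaws open and shut, and the axes are right-handed (so a half turn about x gives the same grasp; the last joint's range is limited). The gripper opens to 88 mm and grips with 3 to 60 N. Pads are 18 mm wide; open, the fingers measure 123 mm over their backs; the gripper's body (75 mm by 187 mm) begins 45 mm behind the grasp point.
Start: joints at [-1.176, 0.689, -0.195, 1.565, 0.157, 0.902, -0.215], TCP at [0.221, 0.585, 0.204] pointing down, gripper open.
Joint ranges: [-3.01, 3.01], [-0.46, 2.08], [-1.47, 1.51], [0.13, 2.56], [-1, 4.14], [0.04, 2.09], [-2.66, 2.66]. Speed limits (rad/s): [2.57, 2.57, 3.14, 3.14, 3.14, 3.14, 3.14].

## Interface

Orientations are given as a rotation vector (axis times angle).
In Python, from plant import state, capture, hand_in gives the robot as it stands.
- The arm moves only by the tool send_rows, never from a script. Its argument "targets" is a list of rows, each a list of 7 numbers: the opening in per cent of the stroke, from 0 (shut) to 100 (fully open), then the shift along the tool's x, y, z in m, then the turn, a rotation vector about the tool's x, y, z in degrees. In form: [[grip, dx, dy, dz, ax, ay, az], ...]. A call has 1 to 10 rows; each row shifts and turns the commanded pose from where the row before left it, along the tool's axes as they then stand; what a row does not reach is not made up. A row lasts 1/10 s, in which the tool goes at most 50 mm and 8.59 degrees, less where a joint would pass 70% of its speed; a pose out of reach is approached as far as the arm can. A call with a gripper value outside its range is refused whole. The fingers move at their own pace and stop on an object; "grip_force" is the grip in N (left out, the last holds). Time passes only in rows, so rows that do not move let the fingers close. It gives the time, the measured TCP pose, the force and the opening at its end, in the units of the state.
- state(): the state, without advancing time (a new reading comes with each control period).
- capture(name): name is "scene" or "top" or "wrist"; returns a dict with "pixels" (420x560x3 uint8, blue, green, red), "depth" (420x560 float32, m along the optical axis (not along the pixel's ray), 0 where there is no reading), "fx", "fy", "cx", "cy" (pixels), "T" (4x4, takes a point from camera to world coordinates); the wrist camera has in their place "tool_from_camera" (4x4, takes a point from camera to tool coordinates, whose origin is the TCP and whose axes are the tool frame's). Camera axes: x right, y up, looking along -z (the intrinsics and any distortion apply to the point x, -y, -z); pixel columns grow to the right and rows downward; lengths in m; the calibration is good to about 2 mm. A picture is of the moment at which its call begins: read the wrist's pose just before it.
- hand_in(): hands the job in, once; it reports no verdict.
The state is a dict: "time": time; "qpos": joint angles; "joint_velocities": joint speeds; "joint_torque": joint torques, N m; "tcp_pos": TCP position; "tcp_rot": TCP orientation; "contact_force": force on the tool from outside, world axes, zero at the start; "ft_torque": the same for the moment, N m; "grip_width": finger opening in m.
Only numpy, scipy, OpenCV 4.12 (cv2) and the standard library are available. Lean on these libraries where they do the work, as an engineer would, in place of code of your own. Each camera call takes 0.05 s, during which the arm holds its last target.

## Task

Load the blue clip into the tester: press the latched drawer front inward until you feel its stop and let go so that it springs out, set the clip flat down into the cream pocket, then press the drawer in again until it latches shut and take the hand away. The latch is delicate: press gently by feel, never with more than 12 N; do not drop the clip, and leave everything else on the table where it is.

Things in the scene. Friction and masses are not known exactly. Their poses are not given: they have to be found in the camera images.
- tester: grey bench tester with a white top, 240 deep (x) x 200 wide (y) x 100 mm high, fixed to the table. Origin: centre of its underside; its own +x points from its front face into the machine, its front face (at x = -120 mm) looks to -x. In that face is a spring-loaded loading drawer on a push latch.
- press_spot (a point): centre of the yellow patch on the front of the drawer's faceplate, 63 mm above the table; moves with the drawer; axes as the tester's. Faceplate 166 mm wide, spans 16 to 86 mm above the table, 28 mm proud of the tester's front face while latched. Pressing slowly meets only 2 to 4 N until the rigid stop, where force climbs steeply; over 12 N on the drawer breaks the latch.
- shuttle (a joint): opening of the drawer, m: 0 latched, 0.105 fully out, negative pressed in. A spring (1.4-2.4 N) and damper (18 N s/m) push it out. To open: press in to the rigid stop, let go. To latch, from fully out: press in past 0 to the stop, let go; it settles at 0. Let go too early, it goes back. Hidden and new each time: trips open 5 to 15 mm in, latches 12 to 21 mm in; the stop is 1.2 mm beyond.
- nest (a point): cream rim on the drawer floor that forms a pocket 62 (x) x 46 (y) mm, 7 mm deep, for the blue clip; origin: centre of the pocket at its floor, 34 mm above the table; axes as the tester's. It lies 72 mm behind the faceplate's front, uncovered only when the drawer is out. Drawer side walls 18 mm high stand 79 mm to each side of it.
- clip_mid (a point): centre of the blue clip, half-way up (25 mm above its underside). Base 56 (x) x 40 (y) x 14 mm; on it along x a grip rib 36 long, 18 mm wide (y) whose top is 50 mm above the underside; pinch the rib across y. z up, weight about 110 g; either way round fits the pocket. It starts upright on the foam mat.
- mat: white foam mat with two blue lines 180 (x) x 340 (y) x 6 mm, fixed on the table; origin: centre of its underside; three things stand on it in a row along its y, 110 mm apart, in any order
- boss: a bystander: black plastic moulding 60 x 45 mm with a round post, 38 mm high, on the foam mat; origin at the centre of its underside
- pad: a bystander: amber and cream rubber nest block 55 x 40 x 36 mm, on the foam mat; origin at the centre of its underside
- jar: a bystander: grey screw-top jar, 48 mm across, 60 mm high, on the table; origin at the centre of its underside
- collar: a bystander: steel ring 48 mm across, 18 mm high, on the table; origin at the centre of its underside
- bin_green: a bystander: green open parts bin 160 x 110 x 70 mm; origin at the centre of its underside
- bin_yellow: a bystander: yellow open parts bin 160 x 110 x 70 mm; origin at the centre of its underside
- driver: a bystander: screwdriver lying on the table
There are look-alikes about, which are no part of the job. Leave any green or red look-alike of the part that bears clip_mid alone.

How it is judged:
On the way, in this order (a step that is already met when the one before it is completed fails the run):
1. the drawer has sprung fully open (value of joint shuttle above 0.098 m), for 0.2 s.
2. the clip sits flat in the pocket of the open drawer, let go (x of clip_mid in the frame of nest between -0.006 and 0.006 m and y of clip_mid in the frame of nest between -0.006 and 0.006 m and z of clip_mid in the frame of nest below 0.028 m and angle between clip_mid's own z axis and vertical below 0.1 rad and value of joint shuttle above 0.06 m and contact force between the fingers and clip below 0.05 N), for 0.2 s.
At the end, for the whole second after the job is handed in: The drawer is latched shut and at rest (joint within 3 mm of 0) with the clip seated in the pocket: centre within 6 mm of the pocket's centre in x and y, standing on the pocket floor (within 3 mm) and upright within 0.1 rad (x of clip_mid in the frame of nest between -0.006 and 0.006 m and y of clip_mid in the frame of nest between -0.006 and 0.006 m and z of clip_mid in the frame of nest below 0.028 m and angle between clip_mid's own z axis and vertical below 0.1 rad and value of joint shuttle between -0.003 and 0.003 m and velocity of joint shuttle between -0.01 and 0.01 m/s); the robot touches nothing.
It fails at once if the drawer is pushed with more than 12 N (contact force between any of the fingers, the arm and shuttle above 12 N).
It fails at once if the clip is dropped from more than 20 mm above the pocket floor (contact force between each of the fingers, the arm and clip below 0.02 N and z of clip_mid in the frame of nest above 0.046 m).
It fails at once if a bystander (black moulding, amber block, jar, ring, a bin or the screwdriver) is moved by more than 20 mm (distance of any of boss, pad, jar, collar, bin_green, bin_yellow, driver from where it was at the start of the episode above 0.02 m).
It also fails if it takes over 72 s, if anything falls off the work surface, if the arm or the gripper's body presses on something with over 40 N, if the wrist force passes 120 N, or if a joint passes its speed limit or range.

## Working session

There is one attempt and no reset: what is moved stays moved. The work goes in short steps, Python scripts to look and compute and a tool call to move; the robot and the scene stay as the last step left them, time stands still between calls to the robot, and variables do not carry over. Pictures are saved under pics/ and viewed, and the job is handed in when it is done.

Besides the shell and the picture viewer there is one more tool, called after "Emit:" as name(argument=value, ...) on one line, values as JSON. send_rows: Moves the arm, as the interface text tells. Its arguments: {"type":"object","properties":{"targets":{"type":"array","items":{"type":"array","items":{"type":"number"}}},"grip_force":{"type":"number"}},"required":["targets"]}

```bash
ls; mkdir -p pics; python3 - <<'E'
from plant import state, capture
import cv2, numpy as np, pickle
s=state(); print(s)
for n in ("scene","top","wrist"):
    c=capture(n); cv2.imwrite(f"pics/{n}0.png",c["pixels"]); pickle.dump(c,open(f"{n}0.pkl","wb"))
    print(n,c["fx"],c["fy"],c["cx"],c["cy"],c.get("T",c.get("tool_from_camera")), [k for k in c])
E
```

```text
pics
{'time': 0.0, 'qpos': array([-1.17618495,  0.68996605, -0.19452341,  1.56631521,  0.15728942,
        0.90251669, -0.21511856]), 'joint_velocities': array([ 3.14154307e-04, -1.96177435e-05,  7.40560705e-04,  1.32267726e-03,
        5.56862765e-04,  2.13180816e-03, -4.10181800e-04]), 'joint_torque': array([ 4.69509741e-04, -5.27569163e+01, -1.26689382e+00, -1.53424162e+01,
       -5.26992080e-02,  6.74139097e-03,  1.78508903e-04]), 'tcp_pos': array([0.22044736, 0.58409777, 0.2031292 ]), 'tcp_rot': array([-0.94061163,  1.35999838,  0.93874627]), 'contact_force': array([0.20483728, 0.32190641, 0.21484736]), 'ft_torque': array([-0.01800889,  0.04682071, -0.01412357]), 'grip_width': 0.08828894676539266}
scene 546.3005812023897 546.3005812023897 281.6174335182589 208.09873887307612 [[ 0.56161156 -0.43785463  0.70205112  1.61413717]
 [ 0.82737393  0.29032468 -0.48079513 -0.67771691]
 [ 0.0066956   0.8508789   0.52531921  0.85111508]
 [ 0.          0.          0.          1.        ]] ['pixels', 'depth', 'fx', 'fy', 'cx', 'cy', 'T']
top 464.62334720349895 464.62334720349895 283.66062689679444 213.06772136761595 [[ 0.02319251  0.99473115 -0.09986018  0.43897677]
 [-0.99971176  0.02369612  0.00385983  0.04798835]
 [ 0.00620579  0.09974188  0.99499399  1.31328793]
 [ 0.          0.          0.          1.        ]] ['pixels', 'depth', 'fx', 'fy', 'cx', 'cy', 'T']
wrist 344.88559362933773 344.88559362933773 277.1195678425564 217.2400723402497 [[ 3.64683666e-04  2.60256548e-01 -9.65539433e-01 -1.81702103e-01]
 [-6.38115507e-04  9.65539361e-01  2.60256288e-01  6.58520726e-02]
 [ 9.99999730e-01  5.21214467e-04  5.18190173e-04  2.56197596e-05]
 [ 0.00000000e+00  0.00000000e+00  0.00000000e+00  1.00000000e+00]] ['pixels', 'depth', 'fx', 'fy', 'cx', 'cy', 'tool_from_camera']
```

View pics/scene0.png

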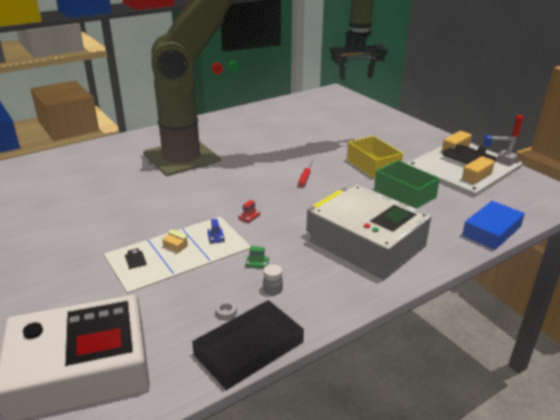

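View pics/top0.png

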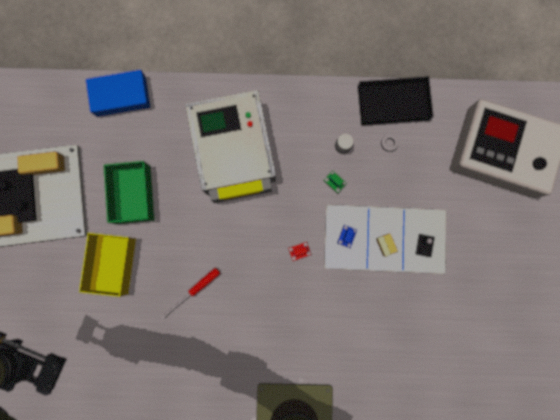

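View pics/wrist0.png

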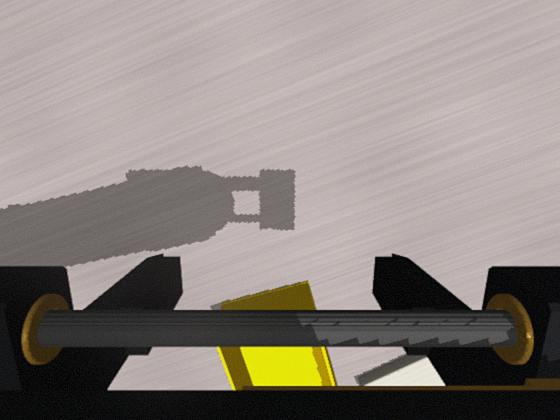

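Scene: blue clip candidate at scene (216,230) / top (347,237) on the mat. Things it could be mistaken for: red look-alike top (300,251), green look-alike top (335,181), blue box top (118,92), and the mat's blue lines at top (368,240) and (404,240). By the description I choose the blue one on the mat. The tester is at top (230,140), with the yellow patch at (240,190). Next is a close crop and measurement.

```bash
cat > h.py <<'E'
import numpy as np, cv2, pickle
from scipy.spatial.transform import Rotation as R
def camT(c,s=None):
    if "T" in c: return c["T"]
    T=np.eye(4); T[:3,:3]=R.from_rotvec(s["tcp_rot"]).as_matrix(); T[:3,3]=s["tcp_pos"]
    return T@c["tool_from_camera"]
def ray(c,u,v,s=None):
    T=camT(c,s); d=np.array([(u-c["cx"])/c["fx"],-(v-c["cy"])/c["fy"],-1.])
    return T[:3,3],T[:3,:3]@d
def onplane(c,u,v,z,s=None):
    o,d=ray(c,u,v,s); return o+d*(z-o[2])/d[2]
def cloud(c,s=None):
    v,u=np.mgrid[:c["depth"].shape[0],:c["depth"].shape[1]]
    d=c["depth"]; T=camT(c,s)
    P=np.stack([(u-c["cx"])/c["fx"]*d,-(v-c["cy"])/c["fy"]*d,-d],-1)
    return P@T[:3,:3].T+T[:3,3]
E
python3 - <<'E'
from h import *
t=pickle.load(open("top0.pkl","rb")); p=t["pixels"]
a=cv2.resize(p[160:270,280:400],None,fx=5,fy=5,interpolation=cv2.INTER_NEAREST)
b=cv2.resize(p[80:210,170:290],None,fx=4,fy=4,interpolation=cv2.INTER_NEAREST)
cv2.imwrite("pics/cropclip.png",a);cv2.imwrite("pics/croptest.png",b)
hsv=cv2.cvtColor(p,cv2.COLOR_BGR2HSV)
P=cloud(t)
def comps(m,name,amin=30):
    n,l,st,ce=cv2.connectedComponentsWithStats(m.astype(np.uint8))
    for i in range(1,n):
        if st[i,4]>amin:
            q=P[l==i]; print(name,st[i],ce[i].round(1),"xyz med",np.median(q,0).round(3),"zrange",np.percentile(q[:,2],[5,50,95]).round(3))
H,S,V=hsv[...,0],hsv[...,1],hsv[...,2]
comps((H>105)&(H<130)&(S>120)&(V>60),"blue")
comps((H>24)&(H<34)&(S>180)&(V>60),"yellow")
comps((S<40)&(V>190),"white")
comps((H>50)&(H<85)&(S>100),"green")
comps(((H<8)|(H>172))&(S>150),"red")
E
```

```text
blue [  86   70   64   46 2204] [117.   92.5] xyz med [0.893 0.517 0.051] zrange [0.032 0.051 0.055]
blue [339 228  16  18 185] [346.9 235.8] xyz med [ 0.508 -0.13   0.049] zrange [0.018 0.049 0.06 ]
yellow [218 180  44  19 510] [239.9 189.7] xyz med [0.622 0.161 0.087] zrange [0.076 0.087 0.091]
yellow [  80  234   54   62 2159] [107.8 264.8] xyz med [0.413 0.527 0.007] zrange [0.002 0.007 0.07 ]
green [200 111  27  22 396] [212.6 121.5] xyz med [0.8   0.238 0.104] zrange [0.1   0.104 0.108]
green [ 104  162   49   61 2636] [128.3 192.2] xyz med [0.617 0.482 0.008] zrange [0.002 0.008 0.07 ]
green [327 174  16  16 179] [334.7 181.2] xyz med [ 0.658 -0.096  0.043] zrange [0.012 0.043 0.053]
red [484 115  35  28 631] [501.1 128.8] xyz med [ 0.804 -0.539  0.091] zrange [0.088 0.091 0.096]
red [291 244  18  15 180] [299.4 251. ] xyz med [ 0.463 -0.002  0.045] zrange [0.012 0.045 0.054]
red [189 269  31  26 260] [204.  281.4] xyz med [0.376 0.257 0.025] zrange [0.02  0.025 0.029]
```

View pics/cropclip.png

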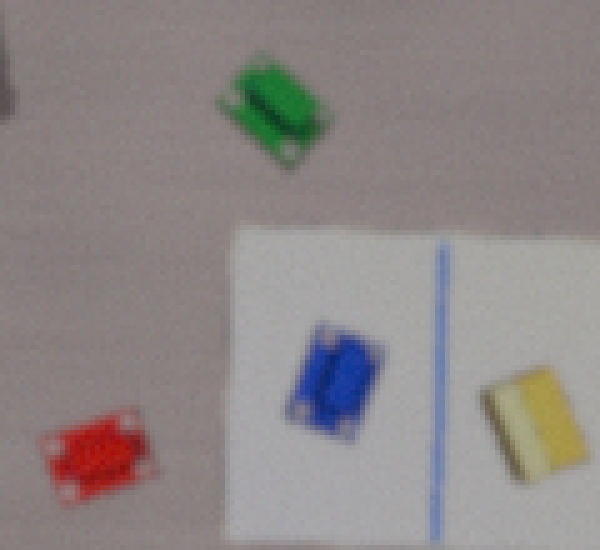

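View pics/croptest.png

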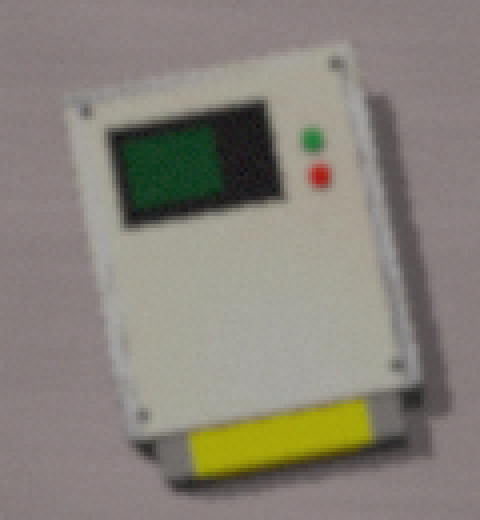

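The crop shows the blue clip at top (347,236), rib running about 25° off image-vertical, upright. The tester's top is tilted about 10°, with the yellow patch toward the robot.

```bash
python3 - <<'E'
from h import *
t=pickle.load(open("top0.pkl","rb")); p=t["pixels"]
P=cloud(t)
# tester top: by screws on z=.1
sc=[(191.5,107.5),(254,95.75),(269.25,171.5),(205.25,183.75)]
W=np.array([onplane(t,u,v,0.1) for u,v in sc]); print(W.round(4)); print("ctr",W.mean(0))
ax=(W[0]+W[1]-W[2]-W[3])/2; ay=(W[0]+W[3]-W[1]-W[2])/2
print(np.degrees(np.arctan2(ax[1],ax[0])),np.degrees(np.arctan2(-ay[0],ay[1])),np.linalg.norm(ax),np.linalg.norm(ay))
# top mask: colour white, near
hsv=cv2.cvtColor(p,cv2.COLOR_BGR2HSV)
m=np.zeros(p.shape[:2],np.uint8); m[85:215,180:280]=1
g=(P[...,2]>0.094)&(P[...,2]<0.112)&(m>0)
n,l,st,ce=cv2.connectedComponentsWithStats(g.astype(np.uint8)); i=1+np.argmax(st[1:,4])
c=max(cv2.findContours((l==i).astype(np.uint8),cv2.RETR_EXTERNAL,cv2.CHAIN_APPROX_NONE)[0],key=len)[:,0]
q=np.array([onplane(t,u,v,0.1)[:2] for u,v in c],np.float32)
print(cv2.minAreaRect(q), np.median(P[l==i][:,2]))
# yellow patch/faceplate top edge pts at z=.086
H,S,V=hsv[...,0],hsv[...,1],hsv[...,2]
y=((H>24)&(H<34)&(S>180)&(V>60)&(m>0))
c=max(cv2.findContours(y.astype(np.uint8),cv2.RETR_EXTERNAL,cv2.CHAIN_APPROX_NONE)[0],key=len)[:,0]
q=np.array([onplane(t,u,v,0.086)[:2] for u,v in c],np.float32); print("yel",cv2.minAreaRect(q))
# clip
b=((H>105)&(H<130)&(S>120)&(V>40)); b[:225]=0;b[250:]=0;b[:,:335]=0;b[:,360:]=0
Q=P[b]; top=Q[Q[:,2]>0.047]; print(len(Q),len(top),top.mean(0), np.median(Q,0))
for nm,z in(("rib",.056),):
    # rib pixels: bright
    r=b&(P[...,2]>0.042); c=max(cv2.findContours(r.astype(np.uint8),cv2.RETR_EXTERNAL,cv2.CHAIN_APPROX_NONE)[0],key=len)[:,0]
    q=np.array([onplane(t,u,v,z)[:2] for u,v in c],np.float32); print(nm,cv2.minAreaRect(q))
E
```

```text
[[0.8394 0.297  0.1   ]
 [0.8761 0.1305 0.1   ]
 [0.6704 0.084  0.1   ]
 [0.6335 0.2519 0.1   ]]
ctr [0.75485505 0.19084184 0.1       ]
12.544866977265873 12.414265104162121 0.21078767771594095 0.17124208190109114
((0.753506064414978, 0.19185441732406616), (0.24077099561691284, 0.19974562525749207), 12.844293594360352) 0.10122660355033686
yel ((0.6213940382003784, 0.16133034229278564), (0.03228578343987465, 0.115433469414711), 12.848020553588867)
185 95 [ 0.50600245 -0.12963138  0.08213077] [ 0.50794957 -0.12987909  0.04895283]
rib ((0.5066513419151306, -0.13479875028133392), (0.02237718179821968, 0.037275247275829315), 70.67589569091797)
```

```bash
cat >> h.py <<'E'
def goal(pos,yaw,s,sign=1,tilt=0):
    """tool down; tool z along sign*(y-axis at yaw). returns total tool-frame shift (first, before turn) and turn about tool axes, deg"""
    X=np.array([0,0,-1.]); Z=sign*np.array([-np.sin(yaw),np.cos(yaw),0]); Y=np.cross(Z,X)
    Rg=np.stack([X,Y,Z],1); R0=R.from_rotvec(s["tcp_rot"]).as_matrix()
    return R0.T@(np.array(pos)-s["tcp_pos"]), np.degrees(R.from_matrix(R0.T@Rg).as_rotvec())
E
python3 - <<'E'
from h import *
from plant import state
s=state(); print(R.from_rotvec(s["tcp_rot"]).as_matrix().round(3))
for sg in(1,-1): print(goal([0.5,0.13,0.2],np.radians(12.6),s,sg))
E
```

```text
[[-0.    -0.936  0.353]
 [-0.001  0.353  0.936]
 [-1.    -0.    -0.001]]
(array([ 0.00377835, -0.4218655 , -0.3263831 ]), array([-3.32675343e+01, -7.80767567e-02, -1.87177130e-02]))
(array([ 0.00377835, -0.4218655 , -0.3263831 ]), array([ 1.46732430e+02, -2.46645517e-02,  1.02882665e-01]))
```

```bash
python3 - <<'E'
from h import *
from plant import state
s=state(); 
Rg=R.from_rotvec(s["tcp_rot"]).as_matrix()@R.from_rotvec([np.radians(-33.2),0,0]).as_matrix()
print(Rg.T@(np.array([.5393,.1435,.16])-s["tcp_pos"]))
E
```

```text
[ 0.04374418 -0.21560728 -0.49940542]
```

Emit:
send_rows(targets=[[0,0,0,0,-8.3,0,0],[0,0,0,0,-8.3,0,0],[0,0,0,0,-8.3,0,0],[0,0,0,0,-8.3,0,0],[0,0,-0.018,-0.042,0,0,0],[0,0,-0.018,-0.042,0,0,0],[0,0,-0.018,-0.042,0,0,0],[0,0,-0.018,-0.042,0,0,0],[0,0,-0.018,-0.042,0,0,0],[0,0,-0.018,-0.042,0,0,0]])

```text
time: 1.15
tcp_pos: [0.3815, 0.3605, 0.2038]
tcp_rot: [-1.369, 1.098, 1.368]
contact_force: [1.7, -0.6, -0.4]
grip_width: 0.0104
```

Emit:
send_rows(targets=[[0,0,-0.018,-0.042,0,0,0],[0,0,-0.018,-0.042,0,0,0],[0,0,-0.018,-0.042,0,0,0],[0,0.01,-0.018,-0.042,0,0,0],[0,0.015,-0.018,-0.042,0,0,0],[0,0.018,-0.018,-0.038,0,0,0],[0,0,0,0,0,0,0],[0,0,0,0,0,0,0]])

```text
time: 1.95
tcp_pos: [0.5398, 0.1425, 0.1602]
tcp_rot: [-1.366, 1.1, 1.368]
contact_force: [-0.5, 1.0, -0.2]
grip_width: 0.0004
```

```bash
python3 - <<'E'
from h import *
from plant import state,capture
s=state(); print(s["time"],s["tcp_pos"],R.from_rotvec(s["tcp_rot"]).as_matrix().round(3),s["contact_force"],s["grip_width"],s["qpos"])
c=capture("wrist"); cv2.imwrite("pics/w1.png",c["pixels"]); pickle.dump((c,s),open("w1.pkl","wb"))
E
```

```text
1.95 [0.53980937 0.14254311 0.16015664] [[-0.002 -0.977 -0.214]
 [-0.    -0.214  0.977]
 [-1.     0.002  0.   ]] [-0.469579    0.98528321 -0.24361678] 0.00044828041025122563 [-0.10426777  0.68044062 -0.39660639  1.80712437  0.37235442  0.72982026
  1.08428447]
```

View pics/w1.png

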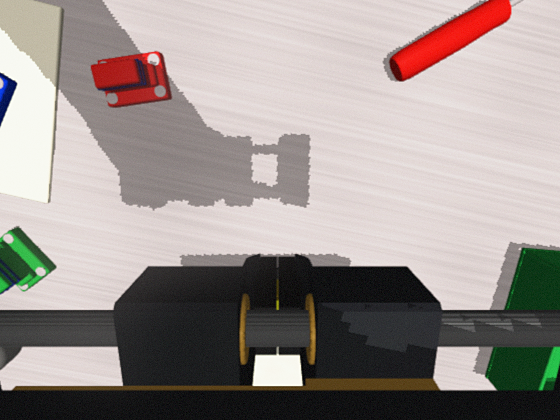

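Emit:
send_rows(targets=[[0,0.037,0,0,0,0,0],[0,0.037,0,0,0,0,0],[0,0.034,0,0,0,0,0],[0,0,-0.02,0,0,0,0],[0,0,-0.02,0,0,0,0],[0,0,-0.008,0,0,0,0],[0,0,0,0,0,0,0],[0,0,0,0,0,0,0]])

```text
time: 2.8
tcp_pos: [0.5857, 0.1547, 0.0533]
tcp_rot: [-1.369, 1.097, 1.37]
contact_force: [-0.3, 0.4, -1.0]
grip_width: 0.0009
```

```bash
python3 - <<'E'
from h import *
from plant import state,capture
s=state(); print(s["time"],s["tcp_pos"],s["contact_force"])
d=s["tcp_pos"][:2]-[.754,.1915]; a=np.radians(12.6); print(d@[np.cos(a),np.sin(a)],d@[-np.sin(a),np.cos(a)])
c=capture("scene"); cv2.imwrite("pics/s1.png",cv2.resize(c["pixels"][150:300,270:450],None,fx=4,fy=4))
E
```

```text
2.8 [0.58566135 0.15470211 0.05327474] [-0.26882779  0.35352111 -1.0116828 ]
-0.17231172518634827 0.0008102575429126857
```

View pics/s1.png

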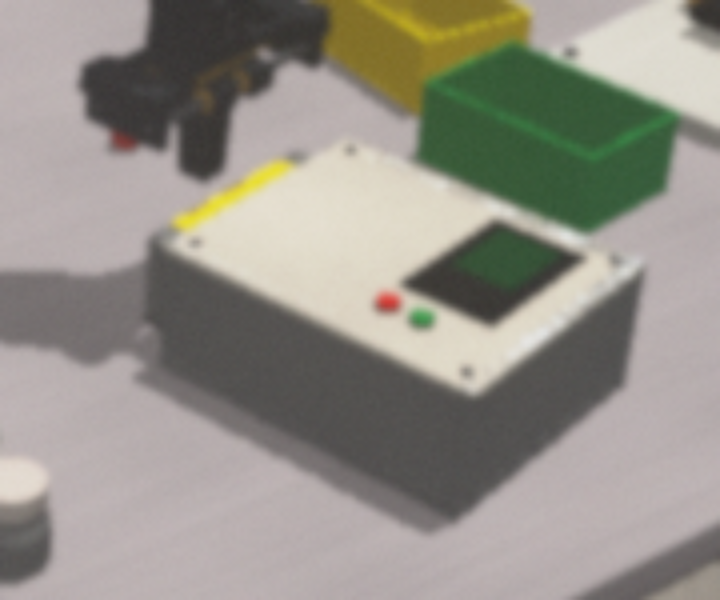

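Emit:
send_rows(targets=[[0,0,-0.003,0,0,0,0],[0,0,-0.003,0,0,0,0],[0,0,-0.002,0,0,0,0],[0,0,-0.001,0,0,0,0],[0,0,-0.001,0,0,0,0]])

```text
time: 3.35
tcp_pos: [0.5966, 0.1561, 0.0529]
tcp_rot: [-1.368, 1.098, 1.368]
contact_force: [0.4, 0.0, -0.2]
grip_width: 0.0006
```

Emit:
send_rows(targets=[[0,0,-0.001,0,0,0,0],[0,0,-0.001,0,0,0,0]])

```text
time: 3.55
tcp_pos: [0.5985, 0.1566, 0.0529]
tcp_rot: [-1.368, 1.098, 1.369]
contact_force: [0.1, 0.2, 0.2]
grip_width: 0.0004
```

Emit:
send_rows(targets=[[0,0,-0.001,0,0,0,0],[0,0,-0.001,0,0,0,0]])

```text
time: 3.75
tcp_pos: [0.6005, 0.157, 0.0529]
tcp_rot: [-1.368, 1.098, 1.369]
contact_force: [0.5, 0.2, 0.9]
grip_width: 0.0001
```

Emit:
send_rows(targets=[[0,0,-0.001,0,0,0,0],[0,0,-0.001,0,0,0,0]])

```text
time: 3.95
tcp_pos: [0.6025, 0.1575, 0.0529]
tcp_rot: [-1.368, 1.098, 1.368]
contact_force: [0.8, 0.5, 0.3]
grip_width: 0.0001
```

Emit:
send_rows(targets=[[0,0,-0.001,0,0,0,0],[0,0,-0.001,0,0,0,0]])

```text
time: 4.15
tcp_pos: [0.6044, 0.1579, 0.0529]
tcp_rot: [-1.368, 1.098, 1.368]
contact_force: [0.4, -0.3, 0.2]
grip_width: 0.0009
```

Emit:
send_rows(targets=[[0,0,-0.001,0,0,0,0],[0,0,-0.001,0,0,0,0]])

```text
time: 4.35
tcp_pos: [0.6064, 0.1583, 0.0529]
tcp_rot: [-1.368, 1.098, 1.368]
contact_force: [-0.9, 0.2, 0.4]
grip_width: 0.0003
```

Emit:
send_rows(targets=[[0,0,-0.001,0,0,0,0]])

```text
time: 4.45
tcp_pos: [0.6074, 0.1586, 0.0529]
tcp_rot: [-1.368, 1.098, 1.368]
contact_force: [0.3, -0.2, -0.0]
grip_width: 0.0002
```

Emit:
send_rows(targets=[[0,0,-0.001,0,0,0,0]])

```text
time: 4.55
tcp_pos: [0.6083, 0.1587, 0.0529]
tcp_rot: [-1.368, 1.098, 1.368]
contact_force: [-0.1, -0.0, -0.1]
grip_width: 0.0006
```

Emit:
send_rows(targets=[[0,0,-0.001,0,0,0,0]])

```text
time: 4.65
tcp_pos: [0.6093, 0.159, 0.0529]
tcp_rot: [-1.368, 1.098, 1.368]
contact_force: [0.0, -0.9, -0.3]
grip_width: 0.0005
```

Emit:
send_rows(targets=[[0,0,-0.001,0,0,0,0]])

```text
time: 4.75
tcp_pos: [0.6103, 0.1592, 0.0529]
tcp_rot: [-1.368, 1.098, 1.369]
contact_force: [0.3, -0.6, 0.2]
grip_width: 0.0002
```

No contact where I expected it, so I'll look.

```bash
python3 - <<'E'
from h import *
from plant import state,capture
s=state(); 
c=capture("scene"); t=capture("top"); pickle.dump((c,t,s),open("p2.pkl","wb"))
a=cv2.resize(c["pixels"][150:250,280:400],None,fx=4,fy=4); b=cv2.resize(t["pixels"][120:220,180:280],None,fx=4,fy=4)
cv2.imwrite("pics/s2.png",a);cv2.imwrite("pics/t2.png",b)
E
```

```text
(no output)
```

View pics/s2.png

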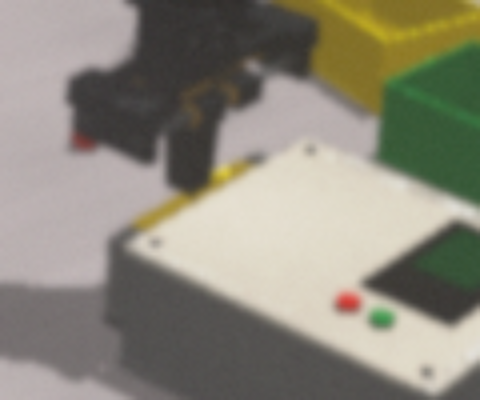

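View pics/t2.png

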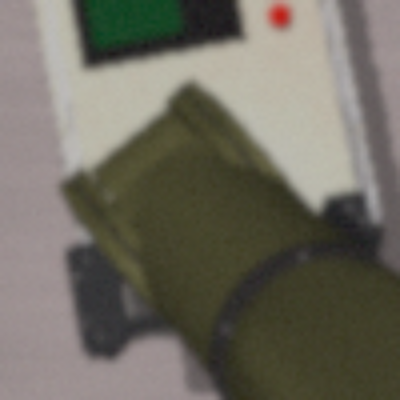

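```bash
python3 - <<'E'
from h import *
c,t,s=pickle.load(open("p2.pkl","rb")); P=cloud(c)
a=np.radians(12.6); C=np.array([.754,.1915])
def tt(p): d=p[:2]-C; return np.array([d@[np.cos(a),np.sin(a)],d@[-np.sin(a),np.cos(a)],p[2]]).round(4)
for v in range(184,206,2):
    print(v,[ (u,tt(P[v,u]).tolist(),c["pixels"][v,u].tolist()) for u in (325,330)])
for u,v in[(320,204),(338,192),(335,195)]: print(u,v,tt(P[v,u]),c["pixels"][v,u], tt(onplane(c,u,v,.086)))
E
```

```text
184 [(325, [-0.1403, -0.0184, 0.1361], [53, 55, 58]), (330, [-0.1354, -0.0028, 0.1318], [53, 56, 61])]
186 [(325, [-0.1415, -0.0164, 0.1287], [56, 58, 60]), (330, [-0.1371, 0.0001, 0.1237], [53, 57, 60])]
188 [(325, [-0.1411, -0.0164, 0.1227], [55, 57, 59]), (330, [-0.1413, 0.0061, 0.1134], [54, 58, 60])]
190 [(325, [-0.1413, -0.0156, 0.116], [53, 57, 58]), (330, [-0.1381, 0.0025, 0.1099], [56, 59, 61])]
192 [(325, [-0.1425, -0.0136, 0.1085], [58, 59, 63]), (330, [-0.1393, 0.0047, 0.1021], [53, 56, 60])]
194 [(325, [-0.1426, -0.013, 0.1019], [56, 57, 59]), (330, [-0.1418, 0.0085, 0.0932], [53, 58, 60])]
196 [(325, [-0.1456, -0.0086, 0.0925], [61, 67, 72]), (330, [-0.1388, 0.0051, 0.0895], [54, 75, 81])]
198 [(325, [-0.1429, -0.0115, 0.0885], [74, 116, 131]), (330, [-0.1357, 0.0015, 0.0859], [84, 138, 154])]
200 [(325, [-0.1396, -0.0153, 0.0851], [59, 144, 166]), (330, [0.6498, -1.0359, 0.8511], [169, 198, 209])]
202 [(325, [-0.1351, -0.0206, 0.0829], [141, 182, 196]), (330, [-0.1104, -0.0308, 0.0976], [205, 221, 227])]
204 [(325, [-0.1153, -0.0458, 0.0958], [197, 217, 223]), (330, [-0.1034, -0.0395, 0.0981], [207, 222, 228])]
320 204 [-0.139  -0.0372  0.0821] [ 92 157 176] [-0.135  -0.0423  0.086 ]
338 192 [-0.1398  0.0421  0.0864] [ 59 151 173] [-0.1402  0.0427  0.086 ]
335 195 [-0.1399  0.0291  0.0821] [ 76 155 176] [-0.1358  0.0237  0.086 ]
```

The finger front is about at the plate plane within camera error, so I'll keep creeping.

Emit:
send_rows(targets=[[0,0,-0.001,0,0,0,0]])

```text
time: 4.95
tcp_pos: [0.6111, 0.1593, 0.0529]
tcp_rot: [-1.368, 1.098, 1.369]
contact_force: [0.6, -0.3, 0.6]
grip_width: 0.0003
```

Emit:
send_rows(targets=[[0,0,-0.001,0,0,0,0]])

```text
time: 5.05
tcp_pos: [0.6122, 0.1596, 0.0529]
tcp_rot: [-1.368, 1.098, 1.369]
contact_force: [1.1, -0.0, -0.8]
grip_width: 0.0002
```

Emit:
send_rows(targets=[[0,0,-0.001,0,0,0,0]])

```text
time: 5.15
tcp_pos: [0.6133, 0.1598, 0.0529]
tcp_rot: [-1.368, 1.098, 1.368]
contact_force: [-0.4, 0.7, 0.2]
grip_width: 0.0004
```

Emit:
send_rows(targets=[[0,0,-0.001,0,0,0,0]])

```text
time: 5.25
tcp_pos: [0.6142, 0.1601, 0.0529]
tcp_rot: [-1.368, 1.098, 1.368]
contact_force: [-0.9, 0.2, 0.1]
grip_width: 0.0004
```

Emit:
send_rows(targets=[[0,0,-0.001,0,0,0,0]])

```text
time: 5.35
tcp_pos: [0.6152, 0.1603, 0.0529]
tcp_rot: [-1.368, 1.098, 1.368]
contact_force: [-0.0, -0.7, -0.2]
grip_width: 0.0005
```

Emit:
send_rows(targets=[[0,0,-0.001,0,0,0,0]])

```text
time: 5.45
tcp_pos: [0.6162, 0.1605, 0.0529]
tcp_rot: [-1.368, 1.098, 1.369]
contact_force: [-0.3, 0.4, 0.1]
grip_width: 0.0002
```

```bash
python3 - <<'E'
from h import *
from plant import state,capture
s=state(); 
c=capture("scene"); w=capture("wrist"); pickle.dump((c,w,s),open("p3.pkl","wb"))
a=cv2.resize(c["pixels"][150:250,280:400],None,fx=6,fy=6,interpolation=cv2.INTER_CUBIC)
cv2.imwrite("pics/s3.png",a);cv2.imwrite("pics/w3.png",w["pixels"])
c0=pickle.load(open("scene0.pkl","rb"))
# compare yellow patch between initial and now (unoccluded)
for n,x in(("0",c0),("now",c)):
    hsv=cv2.cvtColor(x["pixels"],cv2.COLOR_BGR2HSV); H,S,V=cv2.split(hsv)
    m=(H>22)&(H<34)&(S>140)&(V>60); m[:185]=0;m[220:]=0;m[:,:300]=0;m[:,350:]=0
    P=cloud(x)[m]; a=np.radians(12.6); d=P[:,:2]-[.754,.1915]
    print(n,m.sum(),np.percentile(d@[np.cos(a),np.sin(a)],[5,50,95]).round(4), np.argwhere(m).min(0),np.argwhere(m).max(0), np.argwhere(m).mean(0))
E
```

```text
0 85 [-0.1469 -0.1409 -0.1354] [191 314] [206 341] [198.52941176 327.09411765]
now 49 [-0.1454 -0.1399 -0.1317] [191 315] [206 340] [198.42857143 327.6122449 ]
```

View pics/s3.png

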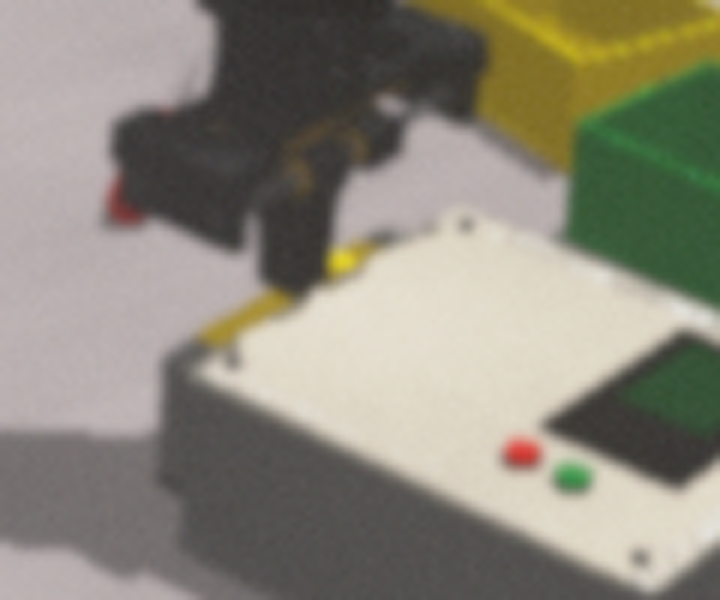

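View pics/w3.png

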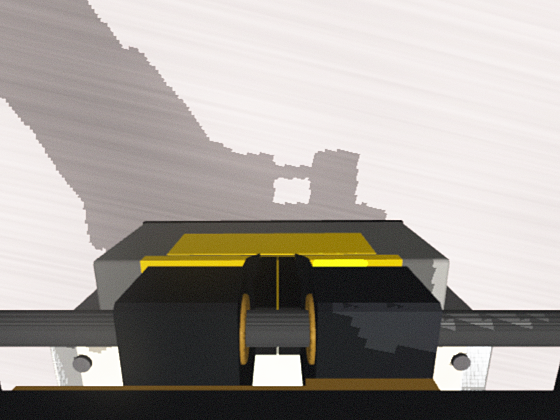

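```bash
python3 - <<'E'
from h import *
c,w,s=pickle.load(open("p3.pkl","rb"))
a=np.radians(12.6); C=np.array([.754,.1915])
def tt(p): d=p[:2]-C; return np.array([d@[np.cos(a),np.sin(a)],d@[-np.sin(a),np.cos(a)],p[2]]).round(4)
print("tcp",tt(s["tcp_pos"]))
def proj(q):
    p=np.linalg.inv(w["tool_from_camera"])@np.r_[q,1]; return w["cx"]+w["fx"]*p[0]/-p[2], w["cy"]-w["fy"]*p[1]/-p[2]
for q in([0,.009,0],[0,-.009,0],[-.019,.009,0],[-.033,.009,0],[0,.009,.01]): print(q,proj(np.array(q)))
P=cloud(w,s)
for u in(150,200,350,390):
  for v in range(216,276,4): print(u,v,tt(P[v,u]),w["pixels"][v,u])
E
```

```text
tcp [-0.1413 -0.0002  0.0529]
[0, 0.009, 0] (np.float64(278.02291008383924), np.float64(231.28995171747346))
[0, -0.009, 0] (np.float64(278.0215281454082), np.float64(261.70196966992984))
[-0.019, 0.009, 0] (np.float64(278.1038651882809), np.float64(242.7009514680995))
[-0.033, 0.009, 0] (np.float64(278.1755162860262), np.float64(252.8005080574273))
[0, 0.009, 0.01] (np.float64(296.1502828932519), np.float64(231.2811112197125))
150 216 [-0.1454 -0.0898  0.001 ] [155 155 163]
150 220 [-0.1425 -0.09    0.001 ] [132 135 145]
150 224 [-0.1468 -0.0807  0.0262] [67 73 71]
150 228 [-0.1469 -0.0775  0.035 ] [73 77 80]
150 232 [-0.147  -0.0745  0.0435] [71 68 75]
150 236 [-0.147  -0.0718  0.051 ] [71 76 77]
150 240 [-0.1466 -0.0698  0.0567] [73 77 77]
150 244 [-0.1468 -0.0672  0.0638] [66 73 74]
150 248 [-0.1471 -0.0648  0.0707] [68 71 73]
150 252 [-0.1473 -0.0625  0.0769] [67 72 72]
150 256 [-0.1471 -0.0609  0.0816] [ 31 115 130]
150 260 [-0.1474 -0.0588  0.0873] [ 22 153 182]
150 264 [-0.1456 -0.0589  0.0876] [ 12 203 234]
150 268 [-0.1745 -0.0306  0.1591] [27 31 31]
150 272 [-0.1747 -0.029
[... 1415 characters left out ...]
9] [25 20 19]
390 216 [-0.145   0.0786  0.0006] [238 239 244]
390 220 [-0.148   0.0716  0.0219] [49 51 55]
390 224 [-0.1472  0.0696  0.0285] [63 66 69]
390 228 [-0.1473  0.0668  0.0373] [63 64 65]
390 232 [-0.1473  0.0643  0.0453] [66 71 67]
390 236 [-0.1474  0.0619  0.0529] [63 64 67]
390 240 [-0.1472  0.0599  0.0592] [69 71 72]
390 244 [-0.1475  0.0576  0.0663] [65 69 63]
390 248 [-0.1475  0.0557  0.0724] [62 67 67]
390 252 [-0.1469  0.0545  0.0763] [65 65 66]
390 256 [-0.1471  0.0527  0.082 ] [  9 127 152]
390 260 [-0.1469  0.0513  0.0865] [ 14 215 241]
390 264 [-0.1454  0.051   0.0878] [  4 213 241]
390 268 [-0.1742  0.0263  0.1585] [22 17 13]
390 272 [-0.1746  0.0252  0.1618] [27 27 26]
```

```bash
python3 - <<'E'
from h import *
c,w,s=pickle.load(open("p3.pkl","rb"))
a=np.radians(12.6); C=np.array([.754,.1915])
def tt(p): d=p[:2]-C; return np.array([d@[np.cos(a),np.sin(a)],d@[-np.sin(a),np.cos(a)],p[2]]).round(4)
P=cloud(w,s)
for u in(255,270,290):
  for v in range(244,300,4): print(u,v,tt(P[v,u]),w["pixels"][v,u])
b=cv2.resize(w["pixels"][210:320,200:360],None,fx=5,fy=5,interpolation=cv2.INTER_CUBIC); cv2.imwrite("pics/w3c.png",b)
E
```

```text
255 244 [-0.1475 -0.0121  0.066 ] [ 23 124 150]
255 248 [-0.1478 -0.0117  0.0727] [ 23 126 151]
255 252 [-0.1474 -0.0114  0.0774] [ 15 126 147]
255 256 [-0.1509 -0.0104  0.0913] [28 26 25]
255 260 [-0.151  -0.0101  0.0964] [20 26 25]
255 264 [-0.1512 -0.0098  0.1013] [26 28 31]
255 268 [-0.1514 -0.0095  0.1059] [29 32 30]
255 272 [-0.151  -0.0093  0.1089] [26 28 28]
255 276 [-0.1506 -0.0092  0.1117] [22 25 28]
255 280 [-0.1492 -0.0092  0.1123] [12 15 16]
255 284 [-0.1493 -0.0089  0.116 ] [13 17 17]
255 288 [-0.1497 -0.0087  0.12  ] [21 25 25]
255 292 [-0.1493 -0.0085  0.1224] [24 26 29]
255 296 [-0.1497 -0.0083  0.1261] [26 25 25]
270 244 [-0.1479 -0.0043  0.067 ] [ 17 122 149]
270 248 [-0.1476 -0.0042  0.0722] [ 23 129 152]
270 252 [-0.1475 -0.0041  0.0776] [  7 120 143]
270 256 [-0.1477 -0.004   0.0832] [18 77 98]
270 260 [-0.1496 -0.0038  0.0929] [24 29 26]
270 264 [-0.1499 -0.0037  0.0982] [19 24 28]
270 268 [-0.1494 -0.0036  0.1012] [21 25 24]
270 272 [-0.15   -0.0035  0.1067] [17 23 18]
270 276 [-0.1498 -0.0034  0.11  ] [15 18 22]
270 280 [-0.1501 -0.0033  0.1143] [12 14 19]
270 284 [-0.15   -0.0033  0.1173] [11 16 13]
270 288 [-0.1496 -0.0032  0.1198] [12 18 21]
270 292 [-0.1498 -0.0031  0.1234] [22 28 27]
270 296 [-0.1494 -0.0031  0.1255] [24 24 26]
290 244 [-0.1476  0.006   0.0662] [ 12 121 146]
290 248 [-0.1477  0.0058  0.0725] [ 15 125 149]
290 252 [-0.1474  0.0056  0.0775] [ 10 120 145]
290 256 [-0.147   0.0055  0.0816] [20 82 97]
290 260 [-0.1494  0.0051  0.0925] [17 20 21]
290 264 [-0.1497  0.0049  0.0976] [20 21 23]
290 268 [-0.1496  0.0047  0.1017] [11 12 18]
290 272 [-0.1494  0.0046  0.1054] [20 17 24]
290 276 [-0.1491  0.0045  0.1085] [ 6  7 10]
290 280 [-0.1496  0.0043  0.1132] [26 27 25]
290 284 [-0.1499  0.0042  0.1171] [11 17 13]
290 288 [-0.1491  0.0041  0.119 ] [ 6 15 12]
290 292 [-0.1497  0.004   0.1231] [19 20 21]
290 296 [-0.1494  0.0039  0.1256] [19 19 23]
```

View pics/w3c.png

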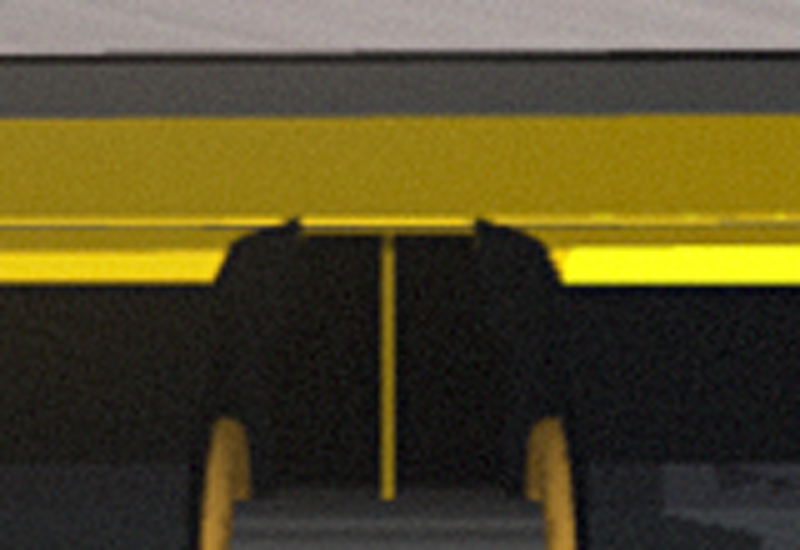

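```bash
python3 - <<'E'
from h import *
for f in("w1.pkl",):
    w,s=pickle.load(open(f,"rb")); 
    d=w["depth"]; v,u=np.mgrid[:420,:560]
    Pc=np.stack([(u-w["cx"])/w["fx"]*d,-(v-w["cy"])/w["fy"]*d,-d],-1); T=w["tool_from_camera"]; Q=Pc@T[:3,:3].T+T[:3,3]
    for uu in (255,270,300):
        for vv in range(244,310,4): print(uu,vv,Q[vv,uu].round(4),w["pixels"][vv,uu])
w=pickle.load(open("wrist0.pkl","rb")); d=w["depth"]
Pc=np.stack([(u-w["cx"])/w["fx"]*d,-(v-w["cy"])/w["fy"]*d,-d],-1); Q=Pc@T[:3,:3].T+T[:3,3]
for vv in range(250,310,6): print(vv,Q[vv,165].round(4),Q[vv,390].round(4),w["pixels"][vv,165])
E
```

```text
255 244 [ 0.1589 -0.0547 -0.0237] [218 220 228]
255 248 [ 0.1606 -0.0598 -0.0239] [219 221 229]
255 252 [ 0.1595 -0.0638 -0.0239] [219 220 232]
255 256 [-0.0386  0.0096 -0.0103] [28 29 29]
255 260 [-0.0444  0.0101 -0.0099] [36 36 38]
255 264 [-0.0481  0.0098 -0.0097] [28 31 27]
255 268 [-0.0521  0.0098 -0.0094] [34 32 36]
255 272 [-0.056   0.0098 -0.0092] [36 33 35]
255 276 [-0.0595  0.0097 -0.009 ] [27 26 26]
255 280 [-0.0606  0.0085 -0.0089] [24 25 26]
255 284 [-0.0635  0.0082 -0.0088] [24 21 24]
255 288 [-0.0676  0.0087 -0.0085] [24 23 27]
255 292 [-0.0706  0.0086 -0.0083] [21 18 21]
255 296 [-0.0733  0.0085 -0.0081] [16 14 17]
255 300 [-0.0749  0.0078 -0.0081] [18 14 16]
255 304 [-0.0784  0.0083 -0.0078] [21 19 19]
255 308 [-0.0806  0.008  -0.0077] [34 37 35]
270 244 [ 0.1595 -0.0549 -0.0081] [218 219 228]
270 248 [ 0.1595 -0.0594 -0.0081] [214 214 227]
270 252 [ 0.1585 -0.0634 -0.0081] [220 218 231]
270 256 [ 0.1589 -0.0681 -0.0081] [92 93 99]
270 260 [-0.0398  0.0082 -0.0036] [27 30 33]
270 264 [-0.0439  0.0081 -0.0035] [35 37 37]
270 268 [-0.048   0.008  -0.0035] [21 18 24]
27
[... 1194 characters left out ...]
0083  0.007 ] [20 23 23]
250 [ 0.2027 -0.0777 -0.1335] [ 0.2011 -0.0772  0.1325] [174 178 188]
256 [ 0.2021 -0.0851 -0.1339] [ 0.2036 -0.0858  0.134 ] [116 116 127]
262 [-0.0429  0.0086 -0.0489] [-0.0423  0.0083  0.0485] [32 32 32]
268 [-0.0479  0.008  -0.0474] [-0.0488  0.0083  0.0464] [24 24 27]
274 [-0.0541  0.0081 -0.0454] [-0.0554  0.0086  0.0443] [31 31 32]
280 [-0.0562  0.0064 -0.0449] [-0.0564  0.0065  0.0442] [25 26 32]
286 [-0.0555  0.0035 -0.0454] [-0.0563  0.0038  0.0444] [29 29 30]
292 [-0.0581  0.0022 -0.0447] [-0.0565  0.0013  0.0446] [26 25 27]
298 [-0.0578 -0.0006 -0.045 ] [-0.0568 -0.0012  0.0447] [28 31 29]
304 [-0.0582 -0.003  -0.0451] [-0.0585 -0.0029  0.0443] [29 26 26]
```

The wrist depth shows the visible fingertips really end about 36 mm short of the reported TCP: tool x ≈ -0.036, while the table and tester depths agree with the pose. So the fingers are hovering just above the plate, and the plate front is at tester x = -0.147. I'll back off, lower by 35 mm and press again, using this tip offset from here on.

Emit:
send_rows(targets=[[0,0,0.015,0,0,0,0],[0,0,0.017,0,0,0,0],[0,0.018,0,0,0,0,0],[0,0.018,0,0,0,0,0],[0,0,-0.007,0,0,0,0],[0,0,-0.003,0,0,0,0],[0,0,-0.001,0,0,0,0]])

```text
time: 6.25
tcp_pos: [0.5971, 0.1565, 0.0178]
tcp_rot: [-1.368, 1.096, 1.367]
contact_force: [-0.2, 1.2, 0.7]
grip_width: 0.0004
```

Emit:
send_rows(targets=[[0,0,-0.001,0,0,0,0],[0,0,-0.001,0,0,0,0]])

```text
time: 6.45
tcp_pos: [0.598, 0.1564, 0.0175]
tcp_rot: [-1.369, 1.097, 1.368]
contact_force: [0.3, -1.0, 0.5]
grip_width: 0.0006
```

Emit:
send_rows(targets=[[0,0,-0.001,0,0,0,0],[0,0,-0.001,0,0,0,0]])

```text
time: 6.65
tcp_pos: [0.5996, 0.1568, 0.0171]
tcp_rot: [-1.368, 1.097, 1.368]
contact_force: [-0.2, 0.3, -0.2]
grip_width: 0.0003
```

Emit:
send_rows(targets=[[0,0,-0.001,0,0,0,0],[0,0,-0.001,0,0,0,0]])

```text
time: 6.85
tcp_pos: [0.6005, 0.157, 0.0168]
tcp_rot: [-1.368, 1.099, 1.37]
contact_force: [-2.5, -0.6, 2.0]
grip_width: 0.0007
```

Emit:
send_rows(targets=[[0,0,-0.001,0,0,0,0],[0,0,-0.001,0,0,0,0]])

```text
time: 7.05
tcp_pos: [0.603, 0.1575, 0.0168]
tcp_rot: [-1.368, 1.099, 1.369]
contact_force: [-2.9, -0.2, 1.2]
grip_width: 0.0006
```

Emit:
send_rows(targets=[[0,0,-0.001,0,0,0,0]])

```text
time: 7.15
tcp_pos: [0.6041, 0.1578, 0.0168]
tcp_rot: [-1.368, 1.098, 1.369]
contact_force: [-2.5, -0.4, 1.6]
grip_width: 0.0006
```

Emit:
send_rows(targets=[[0,0,-0.001,0,0,0,0]])

```text
time: 7.25
tcp_pos: [0.6052, 0.1581, 0.0168]
tcp_rot: [-1.368, 1.098, 1.369]
contact_force: [-2.7, 0.3, 0.7]
grip_width: 0.0002
```

Emit:
send_rows(targets=[[0,0,-0.0008,0,0,0,0]])

```text
time: 7.35
tcp_pos: [0.6061, 0.1583, 0.0168]
tcp_rot: [-1.368, 1.098, 1.369]
contact_force: [-2.5, -1.0, 1.8]
grip_width: 0.0003
```

Emit:
send_rows(targets=[[0,0,-0.0008,0,0,0,0]])

```text
time: 7.45
tcp_pos: [0.6069, 0.1584, 0.0168]
tcp_rot: [-1.368, 1.098, 1.369]
contact_force: [-2.9, -0.8, 1.3]
grip_width: 0.0004
```

Emit:
send_rows(targets=[[0,0,-0.0008,0,0,0,0]])

```text
time: 7.55
tcp_pos: [0.6077, 0.1586, 0.0168]
tcp_rot: [-1.368, 1.098, 1.369]
contact_force: [-2.2, -0.8, 1.4]
grip_width: 0.0009
```

Emit:
send_rows(targets=[[0,0,-0.0008,0,0,0,0]])

```text
time: 7.65
tcp_pos: [0.6085, 0.1588, 0.0169]
tcp_rot: [-1.368, 1.098, 1.369]
contact_force: [-3.1, 0.0, 0.5]
grip_width: 0.0006
```

Emit:
send_rows(targets=[[0,0,-0.0008,0,0,0,0]])

```text
time: 7.75
tcp_pos: [0.6092, 0.159, 0.0169]
tcp_rot: [-1.368, 1.098, 1.369]
contact_force: [-3.0, -0.8, 0.3]
grip_width: 0.0006
```

Emit:
send_rows(targets=[[0,0,-0.0008,0,0,0,0]])

```text
time: 7.85
tcp_pos: [0.61, 0.1591, 0.0168]
tcp_rot: [-1.368, 1.098, 1.369]
contact_force: [-3.8, 0.2, 0.1]
grip_width: 0.0006
```

Emit:
send_rows(targets=[[0,0,-0.0006,0,0,0,0]])

```text
time: 7.95
tcp_pos: [0.6105, 0.1593, 0.0169]
tcp_rot: [-1.368, 1.098, 1.369]
contact_force: [-3.6, -0.7, 0.1]
grip_width: 0.0002
```

Emit:
send_rows(targets=[[0,0,-0.0006,0,0,0,0]])

```text
time: 8.05
tcp_pos: [0.6111, 0.1594, 0.0169]
tcp_rot: [-1.368, 1.098, 1.369]
contact_force: [-2.8, -0.7, -0.1]
grip_width: 0.0008
```

Emit:
send_rows(targets=[[0,0,-0.0006,0,0,0,0]])

```text
time: 8.15
tcp_pos: [0.6117, 0.1595, 0.0168]
tcp_rot: [-1.368, 1.098, 1.369]
contact_force: [-3.3, -0.0, 1.1]
grip_width: 0.0001
```

Emit:
send_rows(targets=[[0,0,-0.0006,0,0,0,0]])

```text
time: 8.25
tcp_pos: [0.6123, 0.1597, 0.0169]
tcp_rot: [-1.368, 1.098, 1.369]
contact_force: [-2.9, 0.7, 0.1]
grip_width: 0.0003
```

Emit:
send_rows(targets=[[0,0,-0.0006,0,0,0,0]])

```text
time: 8.35
tcp_pos: [0.6129, 0.1598, 0.0168]
tcp_rot: [-1.368, 1.098, 1.369]
contact_force: [-4.0, 0.1, 0.1]
grip_width: 0.0005
```

Emit:
send_rows(targets=[[0,0,-0.0006,0,0,0,0]])

```text
time: 8.45
tcp_pos: [0.6132, 0.1599, 0.0168]
tcp_rot: [-1.368, 1.098, 1.369]
contact_force: [-4.3, 0.1, 1.9]
grip_width: 0.0006
```

Emit:
send_rows(targets=[[0,0,-0.0004,0,0,0,0]])

```text
time: 8.55
tcp_pos: [0.6133, 0.1599, 0.0168]
tcp_rot: [-1.368, 1.099, 1.369]
contact_force: [-5.0, -2.2, 2.7]
grip_width: 0.0005
```

Emit:
send_rows(targets=[[0,0,-0.0004,0,0,0,0]])

```text
time: 8.65
tcp_pos: [0.6134, 0.1599, 0.0168]
tcp_rot: [-1.368, 1.099, 1.37]
contact_force: [-6.4, -0.6, 2.6]
grip_width: 0.0008
```

The stop is felt: position is stuck at 0.6133 while the force climbs to 6.4 N. Letting go.

Emit:
send_rows(targets=[[0,0,0.02,0,0,0,0],[0,0,0.035,0,0,0,0],[0,0,0.035,0,0,0,0],[0,0,0.035,0,0,0,0],[0,0,0.025,0,0,0,0],[0,-0.03,0,0,0,0,0],[0,-0.045,0,0,0,0,0],[0,-0.045,0,0,0,0,0],[0,-0.04,0,0,0,0,0],[60,-0.02,0,0,0,0,0]])

```text
time: 9.65
tcp_pos: [0.4714, 0.1289, 0.201]
tcp_rot: [-1.37, 1.089, 1.362]
contact_force: [0.7, 0.5, -1.2]
grip_width: 0.0066
```

```bash
python3 - <<'E'
from h import *
from plant import state,capture
s=state(); print(s["time"],s["tcp_pos"],s["qpos"].round(2))
t=capture("top"); w=capture("wrist"); pickle.dump((t,w,s),open("p4.pkl","wb"))
cv2.imwrite("pics/t4.png",cv2.resize(t["pixels"][90:260,180:380],None,fx=4,fy=3.5)); cv2.imwrite("pics/w4.png",w["pixels"])
E
```

```text
9.65 [0.47143058 0.12893427 0.20098068] [-0.07  0.54 -0.45  1.97  0.35  0.7   1.05]
```

View pics/t4.png

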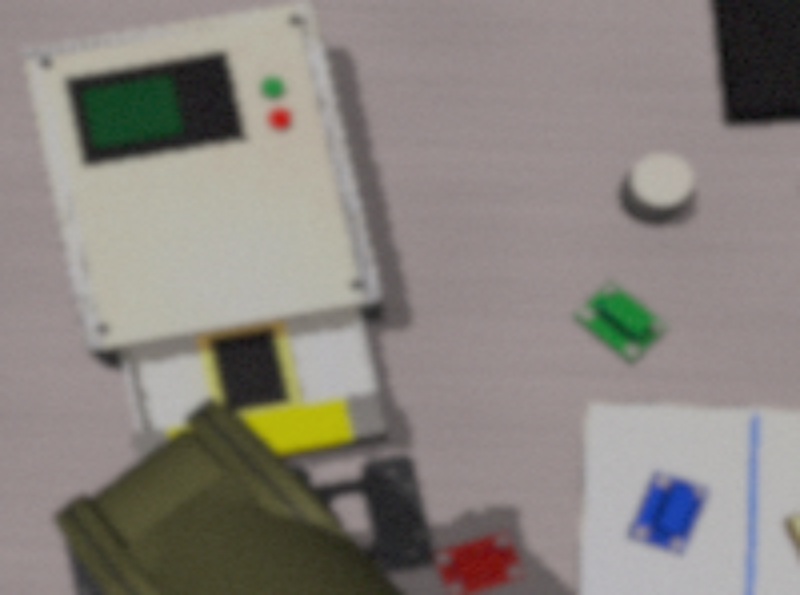

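View pics/w4.png

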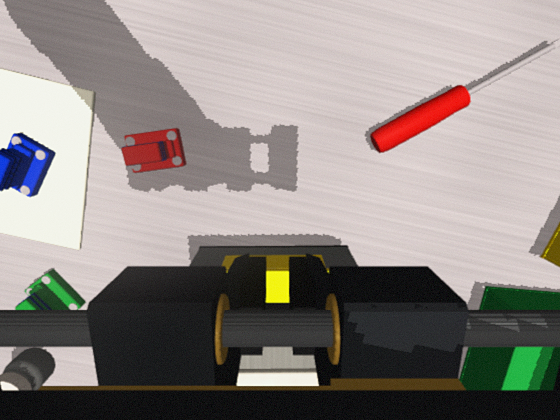

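The drawer has sprung out, with the pocket (dark, cream rim) at crop (250,365). Moving to the clip.

Emit:
send_rows(targets=[[60,0,0.003,-0.04,0,0,0],[60,0,0.003,-0.045,0,0,0],[60,0,0.003,-0.045,0,0,0],[60,0.01,0.004,-0.045,0,0,0],[60,0.01,0.004,-0.045,0,0,0],[60,0.01,0.004,-0.045,0,0,0],[60,0.01,0,0,8.2,0,0],[60,0.01,0,0,8.2,0,0],[60,0,0,0,8.2,0,0],[60,0,0,0,8.2,0,0]])

```text
time: 10.75
tcp_pos: [0.5053, -0.1362, 0.1457]
tcp_rot: [-0.94, 1.358, 0.94]
contact_force: [-0.3, 0.1, 0.2]
grip_width: 0.0527
```

Emit:
send_rows(targets=[[60,0,0,0,0,0,0],[60,0,0,0,0,0,0]])

```text
time: 10.95
tcp_pos: [0.5053, -0.1358, 0.1464]
tcp_rot: [-0.948, 1.355, 0.947]
contact_force: [-0.3, -0.4, 0.5]
grip_width: 0.0528
```

```bash
python3 - <<'E'
from h import *
from plant import state,capture
s=state(); print(s["time"],s["tcp_pos"],s["grip_width"],s["qpos"].round(2))
t=capture("top"); w=capture("wrist"); pickle.dump((t,w,s),open("p5.pkl","wb"))
cv2.imwrite("pics/t5.png",cv2.resize(t["pixels"][90:260,180:380],None,fx=4,fy=3.5)); cv2.imwrite("pics/w5.png",w["pixels"])
E
```

```text
10.95 [ 0.50528765 -0.13579701  0.14639223] 0.052779976407096245 [ 0.34  0.65 -0.27  1.93  0.28  0.6   1.11]
```

View pics/t5.png

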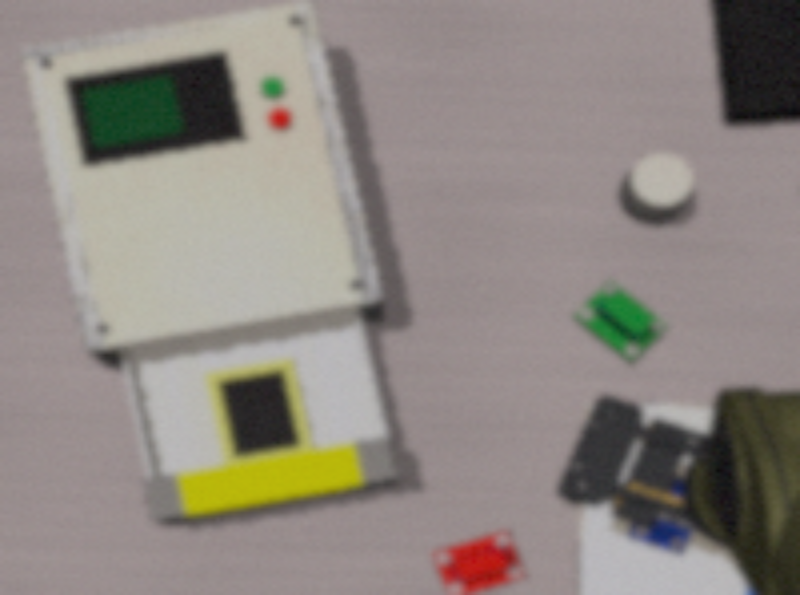

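View pics/w5.png

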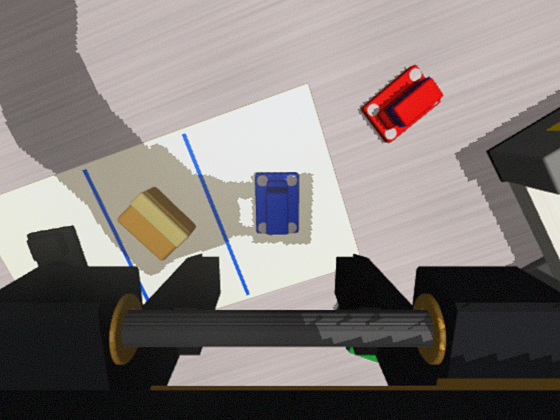

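```bash
python3 - <<'E'
from h import *
t,w,s=pickle.load(open("p5.pkl","rb"))
# clip in tool frame
p=w["pixels"]; H,S,V=cv2.split(cv2.cvtColor(p,cv2.COLOR_BGR2HSV))
m=((H>105)&(H<130)&(S>110)&(V>30)); m[:,:240]=0;m[:,320:]=0;m[:160]=0;m[250:]=0
m=cv2.morphologyEx(m.astype(np.uint8),cv2.MORPH_CLOSE,np.ones((7,7)))
P=cloud(w,s); q=P[m>0]; print("pix",m.sum(),"z pct",np.percentile(q[:,2],[2,10,50,90,98]).round(4))
def rect(mask,z,c,s=None):
    k=max(cv2.findContours(mask.astype(np.uint8),cv2.RETR_EXTERNAL,cv2.CHAIN_APPROX_NONE)[0],key=cv2.contourArea)[:,0]
    return cv2.minAreaRect(np.array([onplane(c,u,v,z,s)[:2] for u,v in k],np.float32)*1000)
rib=(m>0)&(P[...,2]>0.050); rib=cv2.morphologyEx(rib.astype(np.uint8),cv2.MORPH_OPEN,np.ones((3,3)))
print("rib mean",P[rib>0].mean(0).round(4),rib.sum(), rect(rib,.056,w,s))
base=(m>0); print("base outline at z=.02",rect(base,.02,w,s))
a=s["tcp_rot"]; M=R.from_rotvec(a).as_matrix(); print(M.round(3))
rc=P[rib>0].mean(0); print("rib centre in tool",(M.T@(rc-s["tcp_pos"])).round(4))
# pocket
p=t["pixels"]; H,S,V=cv2.split(cv2.cvtColor(p,cv2.COLOR_BGR2HSV))
d=(V<90); d[:190]=0; d[225:]=0; d[:,:230]=0; d[:,:][:,262:]=0
print("pocket",d.sum(),rect(d,.037,t))
rim=((H>20)&(H<35)&(S>60)&(S<150)&(V>120)); rim[:190]=0; rim[222:]=0; rim[:,:228]=0; rim[:,262:]=0
Pt=cloud(t); print("rim",rim.sum(),rect((rim|d).astype(np.uint8),.041,t), np.median(Pt[d][:,2]),np.median(Pt[rim][:,2]))
y=((H>24)&(H<34)&(S>180)&(V>60)); y[:205]=0;y[245:]=0;y[:,:215]=0;y[:,:][:,285:]=0
print("yel",rect(y,.086,t))
E
```

```text
pix 2248 z pct [0.0189 0.0201 0.0294 0.0573 0.0581]
rib mean [ 0.5076 -0.1369  0.0573] 966 ((508.39752197265625, -137.19390869140625), (18.043601989746094, 35.267642974853516), 69.90606689453125)
base outline at z=.02 ((509.2230529785156, -137.8585968017578), (39.0182991027832, 56.27458953857422), 69.91291046142578)
[[ 0.    -0.939  0.343]
 [-0.     0.343  0.939]
 [-1.    -0.    -0.   ]]
rib centre in tool [ 0.0891 -0.0025 -0.0002]
pocket 303 ((579.599853515625, 151.9972381591797), (56.22083282470703, 41.059974670410156), 12.943115234375)
rim 240 ((580.4006958007812, 147.36080932617188), (75.45022583007812, 69.36466979980469), 13.161856651306152) 0.034914765270647186 0.04122143371605902
yel ((522.953857421875, 138.81689453125), (32.29327392578125, 115.10678100585938), 12.68832778930664)
```

The tool is aligned with the rib (both yaw -20°), with the clip 3 mm ahead of the tool centre. Descending to grasp.

Emit:
send_rows(targets=[[60,0.035,-0.003,0,0,0,0],[60,0.045,0,0,0,0,0],[60,0.04,0,0,0,0,0],[60,0.02,0,0,0,0,0],[60,0.01,0,0,0,0,0],[60,0.005,0,0,0,0,0],[60,0,0,0,0,0,0]])

```text
time: 11.75
tcp_pos: [0.5081, -0.1368, -0.0079]
tcp_rot: [-0.945, 1.355, 0.945]
contact_force: [-0.1, -0.3, 0.4]
grip_width: 0.0527
```

```bash
python3 - <<'E'
from h import *
from plant import state,capture
s=state(); print(s["time"],s["tcp_pos"],s["grip_width"],s["contact_force"])
w=capture("wrist"); c=capture("scene"); pickle.dump((c,w,s),open("p6.pkl","wb"))
cv2.imwrite("pics/w6.png",w["pixels"]);cv2.imwrite("pics/s6.png",cv2.resize(c["pixels"][180:290,150:290],None,fx=5,fy=5))
E
```

```text
11.75 [ 0.5081259  -0.13677324 -0.00790597] 0.05265906657995808 [-0.08651699 -0.25129909  0.38394612]
```

View pics/w6.png

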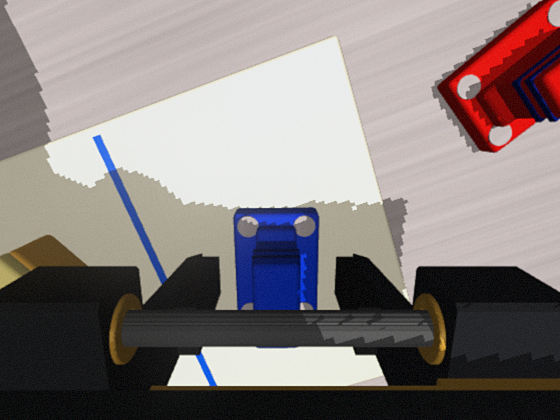

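View pics/s6.png

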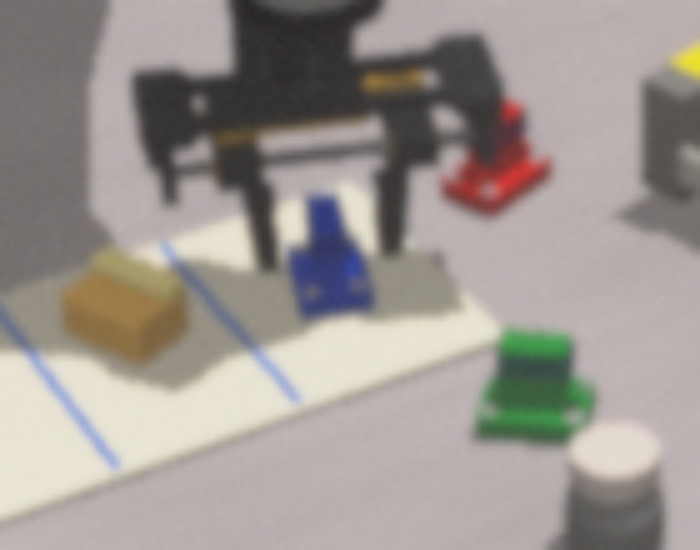

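The fingers straddle the blue rib, centred (rib at columns 252–300, fingers at 219/335). Closing.

Emit:
send_rows(targets=[[0,0,0,0,0,0,0],[0,0,0,0,0,0,0],[0,0,0,0,0,0,0],[0,0,0,0,0,0,0],[0,0,0,0,0,0,0],[0,0,0,0,0,0,0]], grip_force=20)

```text
time: 12.45
tcp_pos: [0.5078, -0.1368, -0.008]
tcp_rot: [-0.945, 1.356, 0.945]
contact_force: [-0.1, -0.2, 2.2]
grip_width: 0.0178
```

Emit:
send_rows(targets=[[0,0,0,0,0,0,0],[0,-0.005,0,0,0,0,0],[0,-0.01,0,0,0,0,0],[0,0,0,0,0,0,0]])

```text
time: 12.85
tcp_pos: [0.5084, -0.1369, 0.0081]
tcp_rot: [-0.945, 1.355, 0.944]
contact_force: [0.4, -0.4, -0.9]
grip_width: 0.018
```

```bash
python3 - <<'E'
from h import *
from plant import state,capture
s=state(); print(s["time"],s["tcp_pos"],s["grip_width"],s["contact_force"])
w=capture("wrist"); c=capture("scene"); pickle.dump((c,w,s),open("p7.pkl","wb"))
cv2.imwrite("pics/w7.png",w["pixels"]);cv2.imwrite("pics/s7.png",cv2.resize(c["pixels"][180:290,150:290],None,fx=5,fy=5))
E
```

```text
12.85 [ 0.50843889 -0.1368691   0.00808754] 0.01796715179912522 [ 0.36254349 -0.44865733 -0.89844283]
```

View pics/s7.png

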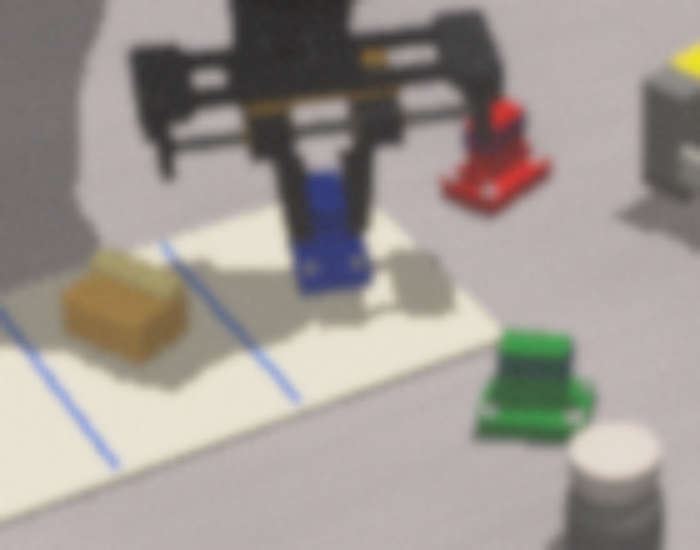

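View pics/w7.png

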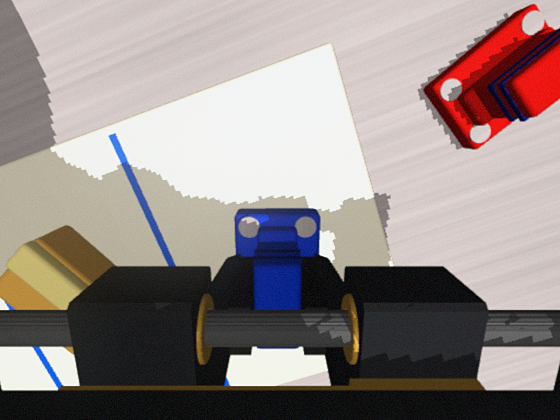

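The clip is held (18 mm width) and lifted clear. Raising, turning to the tester's yaw, and moving to a look position over the pocket.

Emit:
send_rows(targets=[[0,-0.03,0,0,0,0,0],[0,-0.042,0,0,0,0,0],[0,-0.04,0,0,0,0,0],[0,-0.04,0,0,-8.2,0,0],[0,0,0,0,-8.2,0,0],[0,0,0,0,-8.2,0,0],[0,0,0,0,-8.2,0,0]])

```text
time: 13.65
tcp_pos: [0.5074, -0.137, 0.1592]
tcp_rot: [-1.373, 1.095, 1.372]
contact_force: [-1.0, -0.6, -1.4]
grip_width: 0.0179
```

Emit:
send_rows(targets=[[0,0,-0.015,0.025,0,0,0],[0,0,-0.025,0.04,0,0,0],[0,0,-0.025,0.04,0,0,0],[0,0,-0.025,0.04,0,0,0],[0,0,-0.025,0.04,0,0,0],[0,0,-0.022,0.036,0,0,0],[0,0,-0.018,0.03,0,0,0],[0,0,-0.008,0.015,0,0,0],[0,0,0,0,0,0,0],[0,0,0,0,0,0,0]])

```text
time: 14.65
tcp_pos: [0.6085, 0.1556, 0.1584]
tcp_rot: [-1.369, 1.102, 1.368]
contact_force: [-0.2, -1.6, -2.3]
grip_width: 0.0179
```

```bash
python3 - <<'E'
from h import *
from plant import state,capture
s=state(); print(s["time"],s["tcp_pos"],s["grip_width"],s["contact_force"],R.from_rotvec(s["tcp_rot"]).as_matrix().round(4))
w=capture("wrist"); pickle.dump((w,s),open("p8.pkl","wb"))
cv2.imwrite("pics/w8.png",w["pixels"])
E
```

```text
14.65 [0.60851443 0.15562547 0.15837567] 0.017871157216449222 [-0.17192052 -1.56192106 -2.26696881] [[-0.0015 -0.9765 -0.2155]
 [-0.0028 -0.2155  0.9765]
 [-1.      0.0021 -0.0025]]
```

View pics/w8.png

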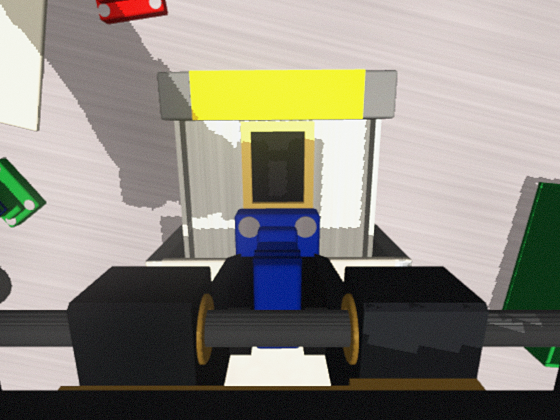

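```bash
python3 - <<'E'
from h import *
w,s=pickle.load(open("p8.pkl","rb")); p=w["pixels"]
cv2.imwrite("pics/w8c.png",cv2.resize(p[110:260,220:340],None,fx=4,fy=4,interpolation=cv2.INTER_NEAREST))
P=cloud(w,s); M=R.from_rotvec(s["tcp_rot"]).as_matrix()
V=p.max(2); d=(V<80)&(P[...,2]<.045); d[:120]=0;d[208:]=0;d[:,:240]=0;d[:,315:]=0
k=max(cv2.findContours(d.astype(np.uint8),cv2.RETR_EXTERNAL,cv2.CHAIN_APPROX_NONE)[0],key=cv2.contourArea)[:,0]
for z in(.034,.041):
    r=cv2.minAreaRect(np.array([onplane(w,u,v,z,s)[:2] for u,v in k],np.float32)*1000); print(z,r, (M.T@(np.r_[np.array(r[0])/1000,z]-s["tcp_pos"])).round(4))
print(np.percentile(P[d][:,2],[5,50,95]),k.min(0),k.max(0))
for v in range(122,210,3): print(v,p[v,278],(M.T@(P[v,278]-s["tcp_pos"])).round(4),P[v,278][2].round(4))
for u in range(238,320,3): print(u,p[170,u],(M.T@(P[170,u]-s["tcp_pos"])).round(4),P[170,u][2].round(4))
E
```

```text
0.034 ((579.8670654296875, 148.72100830078125), (61.024871826171875, 45.81217956542969), 12.714462280273438) [ 0.1244  0.0292 -0.0003]
0.041 ((579.0576171875, 148.55697631835938), (59.62984085083008, 44.764915466308594), 12.714455604553223) [ 0.1174  0.03   -0.0003]
[0.03425767 0.03541103 0.03656427] [251 132] [303 201]
122 [163 248 246] [0.1157 0.0679 0.0002] 0.0428
125 [150 244 243] [0.1166 0.0654 0.0002] 0.0419
128 [156 246 244] [0.1163 0.063  0.0002] 0.0422
131 [ 86 155 155] [0.1171 0.0606 0.0002] 0.0414
134 [48 68 69] [0.1238 0.0579 0.0002] 0.0347
137 [46 66 66] [0.1235 0.0554 0.0002] 0.035
140 [40 61 59] [0.1242 0.0529 0.0002] 0.0343
143 [48 64 69] [0.1227 0.0504 0.0002] 0.0358
146 [48 62 66] [0.1231 0.0478 0.0002] 0.0354
149 [49 63 65] [0.123  0.0453 0.0002] 0.0355
152 [35 49 53] [0.1236 0.0427 0.0002] 0.0348
155 [42 56 56] [0.1228 0.0402 0.0002] 0.0356
158 [34 48 47] [0.1237 0.0375 0.0002] 0.0347
161 [43 55 56] [0.1218 0.0351 0.0002] 0.0366
164 [45 51 55] [0.1222 0.0324 0.0002] 0.0362
167 [42 49 51] [0.1228 0.0297 0.0002] 0.0356
170 [46 52 53] [0.1225 0.0271 0.0002] 0.036
173
[... 1224 characters left out ...]
 0.0353
277 [45 52 54] [ 0.123   0.0271 -0.0006] 0.0354
280 [44 52 56] [0.1216 0.0272 0.002 ] 0.0368
283 [50 56 53] [0.1229 0.0271 0.0047] 0.0355
286 [43 50 54] [0.1225 0.0271 0.0073] 0.0359
289 [35 38 43] [0.1237 0.027  0.01  ] 0.0347
292 [35 42 44] [0.1236 0.027  0.0126] 0.0348
295 [38 46 44] [0.1231 0.0271 0.0152] 0.0353
298 [39 51 47] [0.1231 0.0271 0.0179] 0.0353
301 [33 39 42] [0.122  0.0272 0.0205] 0.0364
304 [ 67 124 150] [0.1232 0.027  0.0232] 0.0351
307 [ 90 172 207] [0.1162 0.0279 0.0252] 0.0421
310 [ 86 169 205] [0.1163 0.0279 0.0278] 0.042
313 [114 172 197] [0.1154 0.028  0.0303] 0.043
316 [161 171 177] [0.1234 0.027  0.0338] 0.0349
319 [151 164 164] [0.1233 0.027  0.0365] 0.035
```

View pics/w8c.png

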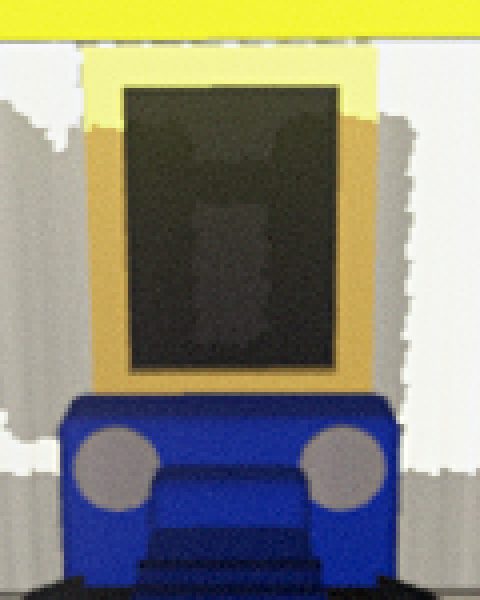

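```bash
python3 - <<'E'
from h import *
from plant import state,capture
w,s=pickle.load(open("p8.pkl","rb")); p=w["pixels"]
M=R.from_rotvec(s["tcp_rot"]).as_matrix(); P=(cloud(w,s)-s["tcp_pos"])@M
for v in range(205,256,3): print(v,p[v,262],P[v,262].round(4), P[v,310].round(4))
for v in(230,240,250): 
    r=p[v]; b=(r[:,0].astype(int)-r[:,2]>40); i=np.where(b[200:350])[0]+200; print(v,i.min(),i.max(),P[v,i.min()+3].round(4),P[v,i.max()-3].round(4))
T=w["tool_from_camera"]
for x in(-.012,-.014,-.016,-.018):
  for v in(207,208,209):
    d=T[:3,:3]@np.array([0,-(v-w["cy"])/w["fy"],-1]); o=T[:3,3]; print(x,v,(o+d*(x-o[0])/d[0])[1].round(4))
s=state(); print(s["tcp_pos"],s["time"])
E
```

```text
205 [ 85 168 203] [ 0.1157 -0.0029 -0.0139] [ 0.116  -0.003   0.0286]
208 [ 83 114 137] [ 0.1155 -0.0056 -0.014 ] [-0.0173  0.0264  0.0156]
211 [83 36 27] [-0.0234  0.0264 -0.0076] [-0.0227  0.0262  0.0151]
214 [118  42  32] [-0.0269  0.0258 -0.0075] [-0.0274  0.0259  0.0147]
217 [143  50  32] [-0.0269  0.0244 -0.0075] [-0.0291  0.025   0.0146]
220 [144  48  30] [-0.0291  0.0236 -0.0074] [-0.0291  0.0236  0.0146]
223 [147  47  26] [-0.029   0.0221 -0.0074] [-0.0294  0.0222  0.0146]
226 [99 33 24] [-0.0297  0.0209 -0.0074] [-0.0296  0.0208  0.0146]
229 [92 36 28] [-0.0351  0.0211 -0.0072] [-0.0294  0.0193  0.0147]
232 [131  39  25] [-0.0374  0.0204 -0.0071] [-0.0299  0.018   0.0147]
235 [151  45  29] [-0.0377  0.0191 -0.0071] [-0.0294  0.0164  0.0148]
238 [141  39  21] [-0.0388  0.0181 -0.0071] [-0.0284  0.0146  0.0149]
241 [131  42  15] [-0.0378  0.0164 -0.0071] [-0.0282  0.0131  0.015 ]
244 [83 28 22] [-0.0421  0.0165 -0.007 ] [-0.029   0.0118  0.0149]
247 [79 29 11] [-0.0442  0.0159 -0.0069] [-0.0292  0.0104  0.0149]
250 [47 21 14] [-0.1817  0.066  -0.0004] [-0.0297  0.0091  0.0149]
253 [86 31 20] [-0.0523  0.0163 -0.0065] [-0.0286  0.0072  0.0151]
230 235 318 [-0.0295  0.0189 -0.0185] [-0.0284  0.0185  0.0171]
240 235 318 [-0.029   0.0139 -0.0187] [-0.0303  0.0143  0.017 ]
250 236 318 [-0.0275  0.0083 -0.0186] [-0.0286  0.0087  0.0174]
-0.012 207 0.0256
-0.012 208 0.0251
-0.012 209 0.0246
-0.014 207 0.0261
-0.014 208 0.0256
-0.014 209 0.0251
-0.016 207 0.0266
-0.016 208 0.0261
-0.016 209 0.0256
-0.018 207 0.027
-0.018 208 0.0265
-0.018 209 0.026
[0.60865617 0.15475714 0.15843946] 14.7
```

Emit:
send_rows(targets=[[0,0,0,0,0,0,0],[0,0,0,0,0,0,0],[0,0,0,0,0,0,0]])

```text
time: 15.0
tcp_pos: [0.6091, 0.1571, 0.159]
tcp_rot: [-1.368, 1.099, 1.367]
contact_force: [0.3, -0.7, -1.5]
grip_width: 0.018
```

```bash
python3 - <<'E'
from h import *
from plant import state,capture
s=state(); print(s["time"],s["tcp_pos"],s["grip_width"],s["contact_force"],s["joint_velocities"].round(3),R.from_rotvec(s["tcp_rot"]).as_matrix().round(4))
w=capture("wrist"); pickle.dump((w,s),open("p9.pkl","wb"))
p=w["pixels"];P=cloud(w,s); M=R.from_rotvec(s["tcp_rot"]).as_matrix()
V=p.max(2); d=(V<80)&(P[...,2]<.045); d[:120]=0;d[208:]=0;d[:,:240]=0;d[:,315:]=0
k=max(cv2.findContours(d.astype(np.uint8),cv2.RETR_EXTERNAL,cv2.CHAIN_APPROX_NONE)[0],key=cv2.contourArea)[:,0]
Q=(P-s["tcp_pos"])@M
for z in(.034,.041):
    r=cv2.minAreaRect(np.array([onplane(w,u,v,z,s)[:2] for u,v in k],np.float32)*1000); print(z,r, (M.T@(np.r_[np.array(r[0])/1000,z]-s["tcp_pos"])).round(4))
for v in(230,240,250): 
    r=p[v]; b=(r[:,0].astype(int)-r[:,2]>40); i=np.where(b[200:350])[0]+200; print(v,i.min(),i.max())
for u in(245,262,278,310):
    b=(p[195:225,u,0].astype(int)-p[195:225,u,2]>30); print(u,195+np.argmax(b))
E
```

```text
15.0 [0.60913667 0.15706761 0.15902234] 0.01799735473294963 [ 0.3224966  -0.72169428 -1.54319334] [-0.007  0.001 -0.006 -0.004 -0.001 -0.    -0.001] [[-0.000e+00 -9.765e-01 -2.155e-01]
 [-5.000e-04 -2.155e-01  9.765e-01]
 [-1.000e+00  1.000e-04 -4.000e-04]]
0.034 ((580.2122802734375, 148.81529235839844), (60.848045349121094, 45.826175689697266), 12.421309471130371) [ 0.125   0.03   -0.0018]
0.041 ((579.4044799804688, 148.67245483398438), (59.4593620300293, 44.780391693115234), 12.421247482299805) [ 0.118   0.0308 -0.0017]
230 235 319
240 235 318
250 236 318
245 209
262 209
278 209
310 209
```

Overshoot settled. In tool axes the pocket centre is (y 30.2, z -1.8) mm and the clip centre about (-1.7, -0.4) mm. So I shift by +32 mm and -1.5 mm, then lower to just above the rim.

Emit:
send_rows(targets=[[0,0,0.016,-0.0015,0,0,0],[0,0.02,0.016,0,0,0,0],[0,0.03,0,0,0,0,0],[0,0.03,0,0,0,0,0],[0,0.025,0,0,0,0,0],[0,0.012,0,0,0,0,0],[0,0.008,0,0,0,0,0],[0,0,0,0,0,0,0],[0,0,0,0,0,0,0]])

```text
time: 15.95
tcp_pos: [0.579, 0.1502, 0.0348]
tcp_rot: [-1.369, 1.096, 1.367]
contact_force: [0.3, -0.1, -1.1]
grip_width: 0.0181
```

```bash
python3 - <<'E'
from h import *
from plant import state,capture
s=state(); print(s["time"],s["tcp_pos"],s["grip_width"],s["contact_force"])
w=capture("wrist"); pickle.dump((w,s),open("p10.pkl","wb"))
cv2.imwrite("pics/w10.png",cv2.resize(w["pixels"][120:300,160:400],None,fx=3,fy=3)); c=capture("scene"); cv2.imwrite("pics/s10.png",cv2.resize(c["pixels"][150:270,260:400],None,fx=5,fy=5))
p=w["pixels"]; M=R.from_rotvec(s["tcp_rot"]).as_matrix(); Q=(cloud(w,s)-s["tcp_pos"])@M
for v in range(170,240,3): print(v,p[v,278],Q[v,278].round(4),Q[v,245].round(4))
for u in range(195,245,3): print(u,p[225,u],Q[225,u].round(4))
for u in range(310,365,3): print(u,p[225,u],Q[225,u].round(4))
E
```

```text
15.95 [0.57899732 0.15023072 0.03482064] 0.01806741109839879 [ 0.30194712 -0.12667223 -1.12536266]
170 [ 38 246 245] [-0.052   0.0494 -0.0001] [-0.0523  0.0495 -0.0125]
173 [ 42 246 245] [-0.0527  0.0484 -0.0001] [-0.0514  0.0482 -0.0126]
176 [ 34 245 245] [-0.0518  0.0471 -0.0001] [-0.052   0.0472 -0.0126]
179 [ 37 246 245] [-0.0525  0.0461 -0.0001] [-0.0513  0.0459 -0.0127]
182 [ 44 247 245] [-0.0526  0.045  -0.0001] [-0.0516  0.0448 -0.0127]
185 [ 42 246 246] [-0.0523  0.0438 -0.0001] [-0.053   0.0439 -0.0126]
188 [ 35 246 245] [-0.0538  0.0429 -0.0001] [-0.0542  0.043  -0.0125]
191 [ 43 246 245] [-0.0534  0.0417 -0.0001] [-0.053   0.0416 -0.0126]
194 [ 34 248 248] [-0.0528  0.0404 -0.0001] [-0.0521  0.0403 -0.0127]
197 [28 65 65] [-0.0002  0.0283 -0.    ] [-0.0016  0.0286 -0.0176]
200 [21 50 52] [ 0.0001  0.0266 -0.    ] [-0.0002  0.0267 -0.0178]
203 [26 53 54] [-0.001   0.0252 -0.    ] [-0.0003  0.0251 -0.0178]
206 [21 50 46] [-0.0005  0.0234 -0.    ] [-0.001   0.0236 -0.0178]
209 [82 50 40] [-0.0186  0.0262 -0.0001] [-0.0186  0.0262 -0.0161]
212 [83 48 40] [-0.0253  0.0264 -0.0
[... 1520 characters left out ...]
.0212  0.0174]
319 [111 102  90] [-0.0283  0.0209  0.0189]
322 [142 248 248] [-0.0073  0.0148  0.0231]
325 [142 246 245] [-0.0068  0.0146  0.0248]
328 [141 246 245] [-0.0072  0.0147  0.0263]
331 [146 247 247] [-0.0071  0.0147  0.0279]
334 [233 247 246] [-0.006   0.0144  0.0297]
337 [239 247 246] [0.0001 0.0126 0.0324]
340 [144 159 162] [0.0003 0.0125 0.0341]
343 [149 158 161] [-0.0008  0.0128  0.0355]
346 [149 162 168] [0.0002 0.0125 0.0373]
349 [155 167 170] [0.0003 0.0125 0.039 ]
352 [158 168 173] [-0.0003  0.0127  0.0405]
355 [148 159 163] [0.0003 0.0125 0.0423]
358 [152 166 167] [0.0002 0.0125 0.044 ]
361 [150 159 165] [-0.0006  0.0128  0.0454]
364 [153 163 169] [-0.1817  0.066  -0.0004]
```

View pics/w10.png

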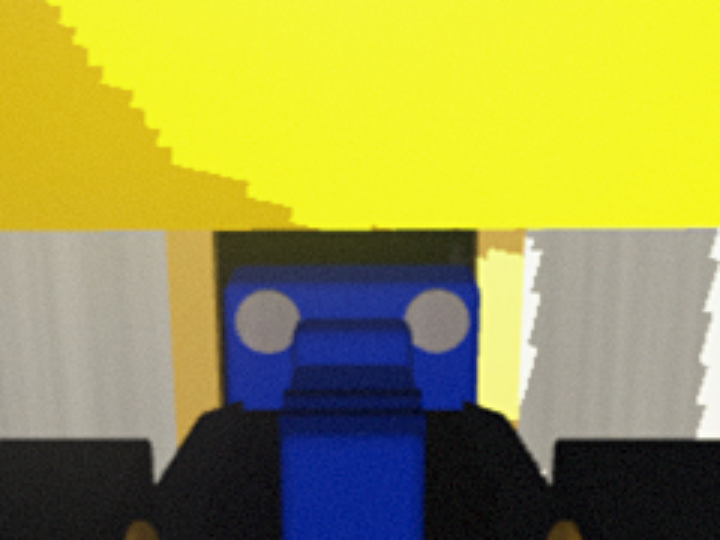

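View pics/s10.png

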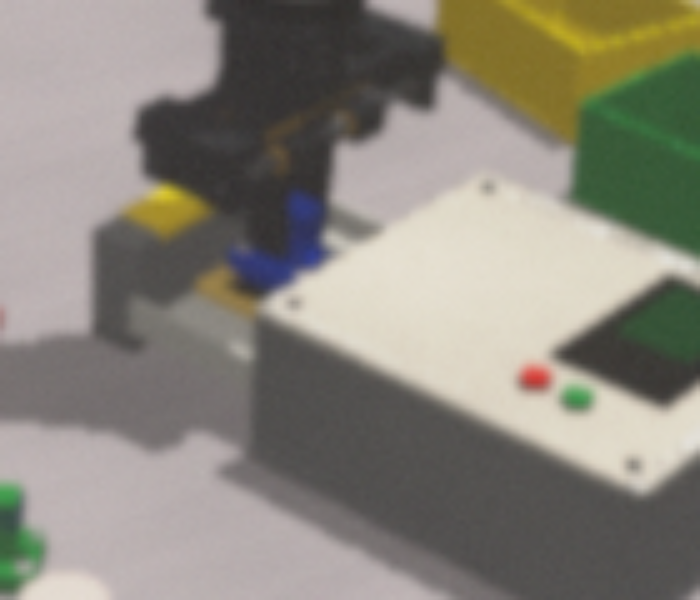

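Clip above the pocket at wrist (278,240), rim showing on both sides. A 1 mm correction is due along -z (tool), and the floor is about 15 mm below the underside. Lowering.

Emit:
send_rows(targets=[[0,0,0.0005,-0.001,0,0,0],[0,0.005,0,0,0,0,0],[0,0.005,0,0,0,0,0],[0,0.002,0,0,0,0,0],[0,0,0,0,0,0,0]])

```text
time: 16.55
tcp_pos: [0.5775, 0.1487, 0.0213]
tcp_rot: [-1.368, 1.099, 1.369]
contact_force: [0.0, -0.1, -1.1]
grip_width: 0.0181
```

Emit:
send_rows(targets=[[0,0.001,0,0,0,0,0]])

```text
time: 16.65
tcp_pos: [0.5779, 0.1489, 0.0208]
tcp_rot: [-1.368, 1.098, 1.369]
contact_force: [0.9, 0.5, -1.0]
grip_width: 0.0178
```

Emit:
send_rows(targets=[[0,0.001,0,0,0,0,0]])

```text
time: 16.75
tcp_pos: [0.578, 0.1489, 0.02]
tcp_rot: [-1.368, 1.097, 1.368]
contact_force: [-2.2, -0.4, 9.0]
grip_width: 0.0181
```

Seated on the pocket floor: 9 N at TCP z 0.020, matching the expected height. Easing off slightly and opening.

Emit:
send_rows(targets=[[0,-0.0007,0,0,0,0,0],[10,0,0,0,0,0,0],[30,0,0,0,0,0,0],[50,0,0,0,0,0,0],[50,0,0,0,0,0,0],[50,0,0,0,0,0,0],[50,0,0,0,0,0,0],[50,0,0,0,0,0,0]])

```text
time: 17.55
tcp_pos: [0.578, 0.1488, 0.0206]
tcp_rot: [-1.368, 1.098, 1.368]
contact_force: [-0.0, 0.1, -0.5]
grip_width: 0.0441
```

Emit:
send_rows(targets=[[50,-0.02,0,0,0,0,0],[50,-0.035,0,0,0,0,0],[50,-0.035,0,0,0,0,0],[50,-0.035,0,0,0,0,0],[50,-0.025,0,0,0,0,0],[50,0,-0.02,0,0,0,0],[50,0,-0.02,0,0,0,0],[50,0,0,0,0,0,0],[50,0,0,0,0,0,0]])

```text
time: 18.45
tcp_pos: [0.6162, 0.1573, 0.1701]
tcp_rot: [-1.368, 1.099, 1.369]
contact_force: [-0.1, -0.8, -0.4]
grip_width: 0.044
```

```bash
python3 - <<'E'
from h import *
from plant import state,capture
s=state(); print(s["time"],s["tcp_pos"],s["grip_width"],s["contact_force"])
w=capture("wrist"); pickle.dump((w,s),open("p11.pkl","wb"))
p=w["pixels"]; cv2.imwrite("pics/w11.png",cv2.resize(p[60:300,140:420],None,fx=2.8,fy=2.4))
M=R.from_rotvec(s["tcp_rot"]).as_matrix(); P=cloud(w,s)
H,S,V=cv2.split(cv2.cvtColor(p,cv2.COLOR_BGR2HSV))
m=((H>105)&(H<130)&(S>110)&(V>30)); m=cv2.morphologyEx(m.astype(np.uint8),cv2.MORPH_CLOSE,np.ones((9,9)))
n,l,st,ce=cv2.connectedComponentsWithStats(m); 
for i in range(1,n):
    if st[i,4]>300: print(st[i],ce[i],np.percentile(P[l==i][:,2],[5,30,50,70,95]).round(4))
E
```

```text
18.45 [0.61623801 0.1573484  0.17014512] 0.04395405652295527 [-0.12881845 -0.79666975 -0.41836042]
[ 254  125   47   65 2777] [277.21498019 158.37270436] [0.0476 0.049  0.0501 0.0843 0.0857]
```

View pics/w11.png

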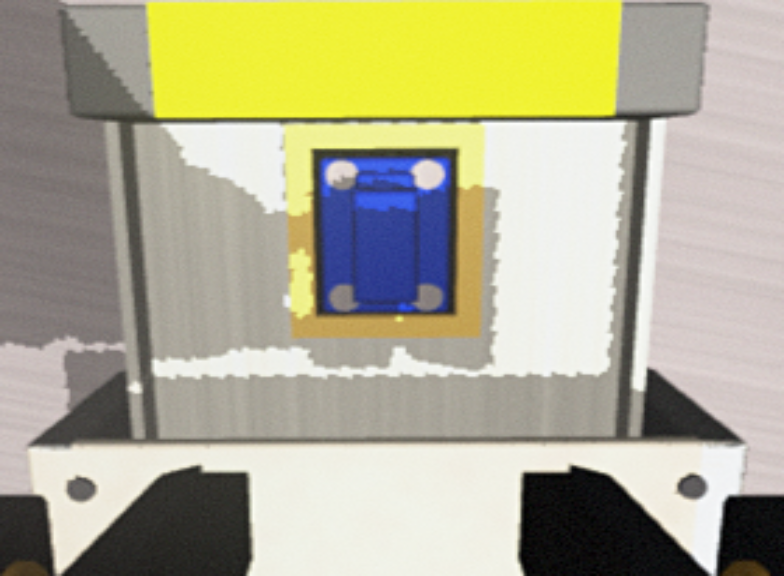

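The clip sits flat inside the pocket (crop 385,235), with a gap all round, base top z ≈ 0.049 and rib top ≈ 0.085 as expected. Now around to the drawer front.

Emit:
send_rows(targets=[[0,0,0.03,0,0,0,0],[0,0,0.04,0,0,0,0],[0,0,0.04,0,0,0,0],[0,0,0.04,0,0,0,0],[0,0,0,0,0,0,0],[0,0.03,0,0,0,0,0],[0,0.045,0,0,0,0,0],[0,0.045,0,0,0,0,0],[0,0.033,0,0,0,0,0],[0,0,0,0,0,0,0]])

```text
time: 19.5
tcp_pos: [0.4678, 0.1243, 0.0145]
tcp_rot: [-1.368, 1.104, 1.374]
contact_force: [-1.4, 0.9, 0.4]
grip_width: 0.0005
```

```bash
python3 - <<'E'
from h import *
from plant import state,capture
s=state(); print(s["time"],s["tcp_pos"],s["grip_width"],s["contact_force"])
d=s["tcp_pos"][:2]-[.754,.1915]; a=np.radians(12.6); print(d@[np.cos(a),np.sin(a)],d@[-np.sin(a),np.cos(a)])
w=capture("wrist"); P=cloud(w,s); cv2.imwrite("pics/w12.png",w["pixels"])
for u in(180,370):
  for v in range(230,266,6):
    d=P[v,u][:2]-[.754,.1915]; print(u,v,(d@[np.cos(a),np.sin(a)]).round(4),P[v,u][2].round(3))
E
```

```text
19.5 [0.46780559 0.12434024 0.01451724] 0.0005004333919345395 [-1.4387698   0.86676646  0.44004238]
-0.29395237068464714 -0.0031109590146781063
180 230 -0.2997 0.001
180 236 -0.2957 0.0
180 242 -0.2922 0.001
180 248 -0.2883 0.001
180 254 -0.2842 0.0
180 260 -0.2806 0.001
370 230 -0.2996 0.001
370 236 -0.296 0.001
370 242 -0.2918 -0.0
370 248 -0.2883 0.001
370 254 -0.2844 0.001
370 260 -0.2806 0.001
```

View pics/w12.png

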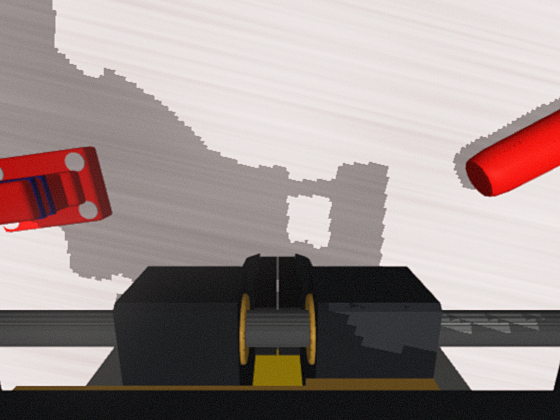

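Emit:
send_rows(targets=[[0,0,-0.008,0,0,0,0],[0,0,-0.008,0,0,0,0],[0,0,-0.006,0,0,0,0],[0,0,-0.002,0,0,0,0],[0,0,-0.002,0,0,0,0],[0,0,-0.002,0,0,0,0],[0,0,-0.002,0,0,0,0]])

```text
time: 20.25
tcp_pos: [0.4991, 0.1311, 0.0176]
tcp_rot: [-1.368, 1.099, 1.369]
contact_force: [-1.9, -0.7, 2.2]
grip_width: 0.0004
```

Emit:
send_rows(targets=[[0,0,-0.002,0,0,0,0],[0,0,-0.002,0,0,0,0],[0,0,-0.002,0,0,0,0]])

```text
time: 20.55
tcp_pos: [0.5054, 0.1326, 0.0175]
tcp_rot: [-1.368, 1.099, 1.369]
contact_force: [-2.1, -1.7, 1.4]
grip_width: 0.0004
```

Emit:
send_rows(targets=[[0,0,-0.003,0,0,0,0],[0,0,-0.004,0,0,0,0],[0,0,-0.004,0,0,0,0],[0,0,-0.004,0,0,0,0],[0,0,-0.004,0,0,0,0]])

```text
time: 21.05
tcp_pos: [0.5245, 0.137, 0.0175]
tcp_rot: [-1.368, 1.098, 1.369]
contact_force: [-2.5, -0.9, 0.7]
grip_width: 0.0001
```

Emit:
send_rows(targets=[[0,0,-0.004,0,0,0,0],[0,0,-0.004,0,0,0,0],[0,0,-0.004,0,0,0,0],[0,0,-0.004,0,0,0,0],[0,0,-0.004,0,0,0,0],[0,0,-0.004,0,0,0,0],[0,0,-0.004,0,0,0,0]])

```text
time: 21.75
tcp_pos: [0.5518, 0.1431, 0.0176]
tcp_rot: [-1.368, 1.098, 1.369]
contact_force: [-2.5, 0.0, -1.3]
grip_width: 0.0005
```

Emit:
send_rows(targets=[[0,0,-0.004,0,0,0,0],[0,0,-0.004,0,0,0,0],[0,0,-0.004,0,0,0,0],[0,0,-0.004,0,0,0,0],[0,0,-0.004,0,0,0,0],[0,0,-0.003,0,0,0,0]])

```text
time: 22.35
tcp_pos: [0.5744, 0.1483, 0.0176]
tcp_rot: [-1.368, 1.097, 1.369]
contact_force: [-2.2, -0.0, -0.4]
grip_width: 0.0006
```

Emit:
send_rows(targets=[[0,0,-0.004,0,0,0,0],[0,0,-0.004,0,0,0,0],[0,0,-0.004,0,0,0,0],[0,0,-0.004,0,0,0,0],[0,0,-0.004,0,0,0,0],[0,0,-0.003,0,0,0,0]])

```text
time: 22.95
tcp_pos: [0.5971, 0.1532, 0.0177]
tcp_rot: [-1.368, 1.097, 1.368]
contact_force: [-3.6, 1.1, -0.4]
grip_width: 0.0006
```

Emit:
send_rows(targets=[[0,0,-0.002,0,0,0,0],[0,0,-0.002,0,0,0,0],[0,0,-0.002,0,0,0,0],[0,0,-0.001,0,0,0,0]])

```text
time: 23.35
tcp_pos: [0.6037, 0.1545, 0.0177]
tcp_rot: [-1.369, 1.097, 1.368]
contact_force: [-2.7, 0.9, -0.1]
grip_width: 0.0005
```

```bash
python3 - <<'E'
from h import *
from plant import state,capture
s=state(); print(s["time"],s["tcp_pos"])
c=capture("scene"); cv2.imwrite("pics/s13.png",cv2.resize(c["pixels"][150:270,260:400],None,fx=5,fy=5))
E
```

```text
23.35 [0.60367705 0.15446169 0.01771945]
```

View pics/s13.png

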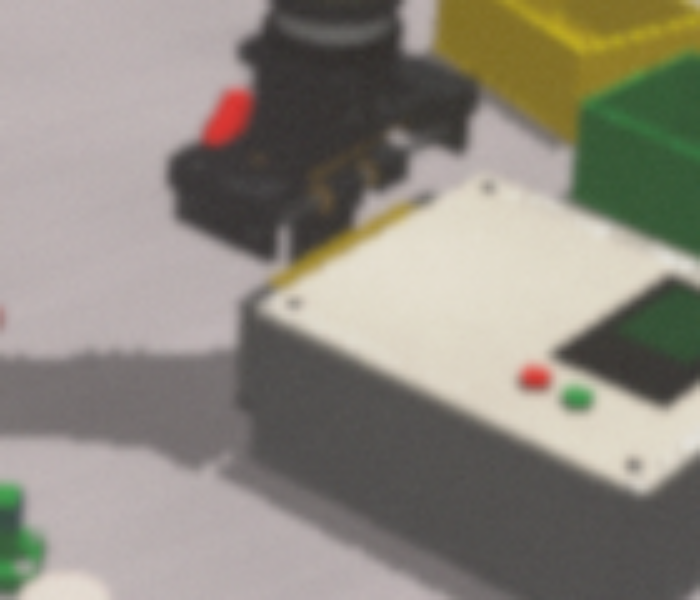

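The drawer is almost flush and force is normal. Now feeling for the stop in small steps.

Emit:
send_rows(targets=[[0,0,-0.001,0,0,0,0],[0,0,-0.001,0,0,0,0],[0,0,-0.001,0,0,0,0],[0,0,-0.001,0,0,0,0]])

```text
time: 23.8
tcp_pos: [0.6074, 0.1553, 0.0177]
tcp_rot: [-1.369, 1.098, 1.368]
contact_force: [-2.5, 1.4, 0.3]
grip_width: 0.0004
```

Emit:
send_rows(targets=[[0,0,-0.001,0,0,0,0],[0,0,-0.001,0,0,0,0]])

```text
time: 24.0
tcp_pos: [0.6093, 0.1557, 0.0177]
tcp_rot: [-1.369, 1.098, 1.368]
contact_force: [-2.9, 0.7, 2.1]
grip_width: 0.0003
```

Emit:
send_rows(targets=[[0,0,-0.001,0,0,0,0]])

```text
time: 24.1
tcp_pos: [0.6103, 0.156, 0.0177]
tcp_rot: [-1.368, 1.098, 1.368]
contact_force: [-3.2, 1.2, 1.9]
grip_width: 0.0003
```

Emit:
send_rows(targets=[[0,0,-0.001,0,0,0,0]])

```text
time: 24.2
tcp_pos: [0.6113, 0.1562, 0.0177]
tcp_rot: [-1.368, 1.098, 1.368]
contact_force: [-2.7, -0.0, 1.4]
grip_width: -0.0001
```

Emit:
send_rows(targets=[[0,0,-0.0008,0,0,0,0]])

```text
time: 24.3
tcp_pos: [0.6121, 0.1564, 0.0177]
tcp_rot: [-1.368, 1.097, 1.368]
contact_force: [-3.2, 0.6, 1.4]
grip_width: 0.0008
```

Emit:
send_rows(targets=[[0,0,-0.0008,0,0,0,0]])

```text
time: 24.4
tcp_pos: [0.6129, 0.1565, 0.0177]
tcp_rot: [-1.368, 1.098, 1.368]
contact_force: [-2.3, -0.4, 2.0]
grip_width: 0.0007
```

Emit:
send_rows(targets=[[0,0,-0.0008,0,0,0,0]])

```text
time: 24.5
tcp_pos: [0.6136, 0.1567, 0.0177]
tcp_rot: [-1.368, 1.098, 1.368]
contact_force: [-3.7, 0.8, 1.9]
grip_width: 0.0007
```

Emit:
send_rows(targets=[[0,0,-0.0008,0,0,0,0]])

```text
time: 24.6
tcp_pos: [0.6143, 0.1568, 0.0176]
tcp_rot: [-1.368, 1.098, 1.368]
contact_force: [-3.4, 0.7, 2.1]
grip_width: 0.0004
```

Emit:
send_rows(targets=[[0,0,-0.0008,0,0,0,0]])

```text
time: 24.7
tcp_pos: [0.6151, 0.157, 0.0176]
tcp_rot: [-1.368, 1.098, 1.368]
contact_force: [-2.9, 0.7, 1.8]
grip_width: 0.0005
```

Emit:
send_rows(targets=[[0,0,-0.0008,0,0,0,0]])

```text
time: 24.8
tcp_pos: [0.6157, 0.1571, 0.0176]
tcp_rot: [-1.368, 1.098, 1.369]
contact_force: [-3.4, -0.0, 2.1]
grip_width: 0.0005
```

Emit:
send_rows(targets=[[0,0,-0.0006,0,0,0,0]])

```text
time: 24.9
tcp_pos: [0.6164, 0.1573, 0.0176]
tcp_rot: [-1.368, 1.098, 1.369]
contact_force: [-3.2, 0.4, 1.6]
grip_width: 0.0007
```

Emit:
send_rows(targets=[[0,0,-0.0007,0,0,0,0]])

```text
time: 25.0
tcp_pos: [0.617, 0.1574, 0.0176]
tcp_rot: [-1.368, 1.098, 1.369]
contact_force: [-4.1, 0.4, 2.9]
grip_width: 0.0003
```

Emit:
send_rows(targets=[[0,0,-0.0006,0,0,0,0]])

```text
time: 25.1
tcp_pos: [0.6177, 0.1576, 0.0176]
tcp_rot: [-1.368, 1.098, 1.368]
contact_force: [-3.0, -0.1, 2.6]
grip_width: 0.0008
```

Emit:
send_rows(targets=[[0,0,-0.0006,0,0,0,0]])

```text
time: 25.2
tcp_pos: [0.6182, 0.1577, 0.0176]
tcp_rot: [-1.368, 1.098, 1.369]
contact_force: [-4.1, 0.1, 4.2]
grip_width: 0.0001
```

Emit:
send_rows(targets=[[0,0,-0.0005,0,0,0,0]])

```text
time: 25.3
tcp_pos: [0.6183, 0.1577, 0.0176]
tcp_rot: [-1.368, 1.099, 1.369]
contact_force: [-4.3, 0.2, 3.9]
grip_width: 0.0002
```

Emit:
send_rows(targets=[[0,0,-0.0004,0,0,0,0]])

```text
time: 25.4
tcp_pos: [0.6184, 0.1577, 0.0176]
tcp_rot: [-1.368, 1.099, 1.369]
contact_force: [-6.2, -0.7, 4.7]
grip_width: 0.0003
```

The stop is felt: stuck at 0.6184, force 6 to 8 N. Letting go and clearing away.

Emit:
send_rows(targets=[[0,0,0.01,0,0,0,0],[0,0,0.03,0,0,0,0],[0,0,0.04,0,0,0,0],[0,0,0.04,0,0,0,0],[0,0,0.04,0,0,0,0],[0,-0.04,0,0,0,0,0],[0,-0.045,0,0,0,0,0],[0,-0.045,0,0,0,0,0],[0,-0.045,0,0,0,0,0],[0,0,0,0,0,0,0]])

```text
time: 26.4
tcp_pos: [0.4681, 0.1251, 0.1981]
tcp_rot: [-1.371, 1.086, 1.358]
contact_force: [0.7, 0.2, -0.8]
grip_width: 0.0001
```

Emit:
send_rows(targets=[[0,0,0,-0.04,0,0,0],[0,0,0,-0.045,0,0,0],[0,0,0,-0.045,0,0,0],[0,0,0,-0.04,0,0,0],[0,0,0,0,0,0,0],[0,0,0,0,0,0,0],[0,0,0,0,0,0,0],[0,0,0,0,0,0,0]])

```text
time: 27.2
tcp_pos: [0.5, -0.041, 0.1926]
tcp_rot: [-1.37, 1.095, 1.37]
contact_force: [0.5, -0.2, -0.1]
grip_width: 0.0005
```

```bash
python3 - <<'E'
from h import *
from plant import state,capture
s=state(); print(s["time"],s["tcp_pos"],s["contact_force"],s["joint_velocities"].round(3))
t=capture("top"); cv2.imwrite("pics/t14.png",t["pixels"])
H,S,V=cv2.split(cv2.cvtColor(t["pixels"],cv2.COLOR_BGR2HSV))
y=((H>24)&(H<34)&(S>180)&(V>60)); y[:150]=0;y[250:]=0;y[:,:200]=0;y[:,290:]=0
k=max(cv2.findContours(y.astype(np.uint8),cv2.RETR_EXTERNAL,cv2.CHAIN_APPROX_NONE)[0],key=cv2.contourArea)[:,0]
print(cv2.minAreaRect(np.array([onplane(t,u,v,.086)[:2] for u,v in k],np.float32)))
E
```

```text
27.2 [ 0.4999836  -0.041004    0.19263584] [ 0.48466833 -0.16943508 -0.05259392] [-0.002 -0.003  0.002 -0.001 -0.     0.004  0.002]
((0.6214613914489746, 0.16107575595378876), (0.03226744756102562, 0.11595984548330307), 12.848020553588867)
```

View pics/t14.png

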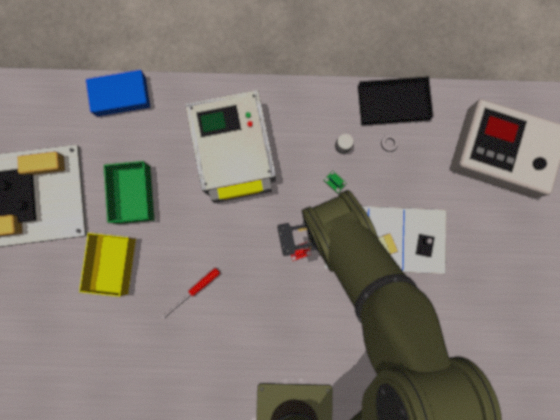

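The yellow patch is back at its starting place (0.6215, 0.1611 against 0.6214, 0.1613), so the drawer is latched. The bystanders visible in the picture are where they were, and the hand is clear.

```bash
python3 -c "
from plant import hand_in; print(hand_in())"
```

```text
the job is handed in; nothing more can be done
None
```

I loaded the blue clip into the tester and handed the job in at about 27 s. No verdict was reported.

- **Opening:** I pressed the drawer to its stop, about 13 mm in. The measured force peaked at about 7 N. When I let go it sprang fully out.
- **Placing:** I gripped the clip by its rib and set it on the pocket floor. The lowering showed 9 N on the wrist at touchdown, with the clip taking the load. After release, the wrist view showed it flat with a gap all round.
- **Closing:** I pushed the drawer in to its stop, about 18.5 mm in, with a measured peak of about 8 N. I then let go and moved the hand away.

**Last checks:**
- The drawer's yellow patch was within 0.3 mm of where it started.
- No bystander in the top view looked moved, and nothing was touching the hand. The arm hid part of the mat in that view.
- The clip could not be seen once the drawer was shut, so its final seating rests on the view taken before closing.

**Disagreements found:**
- **Fingertips:** they end about 36 mm short of the reported TCP, contrary to the description. My first press passed above the plate without touching it, and I corrected for this from then on.
- **Cameras:** the top and wrist cameras differed by about 3 mm in y. I went by the wrist camera.

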